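Hang a headphone arm on the slotted desk stand

TASK

Take the black display arm off the bamboo turntable and hang it on the grey slotted stand: put its two claws through the middle pair of slots, let them drop behind the uprights, then press the arm down until it is fully home and the brass latch has snapped back over it, and let go. Do not bump the light bar of the stand, and leave the other things on the desk and the turntable where they stand.

Things in the scene. Friction and masses are not known exactly. Their poses are not given: they have to be found in the camera images.
- display_arm: Loose black steel arm, 0.2-0.35 kg, 151 long, 82 wide, 110 mm tall, standing as it will hang. Origin: middle of the lower edge of its flat back face; x to the claws, z up. Back frame, x -6 to 0 mm: straps 12 mm wide at y +-35, z 0-110; cross bars between them at z 0-8, 27-43, 76-82. Bar 16 x 16 mm, x -6 to -130, axis y 0, z 35. End plate 36 wide, x -130 to -135, z 0-45.
- claw_left (a point): Lower tip of the left claw (arm frame 12, 35, 73 mm). Each claw is 6 mm thick in y: a tongue at z 98-106 mm runs back from the strap to x = 16 mm, and a tooth at x 8-16 mm hangs from it down to z = 73 mm, leaving an 8 mm gap to the back face. Axes as the arm.
- claw_right (a point): Lower tip of the right claw (arm frame 12, -35, 73 mm). Axes as the arm.
- grip (a point): Point on the axis of the display arm's 16 mm bar, 75 mm in front of its back face (arm frame -75, 0, 35 mm): a good place to grip across the bar; the centre of mass is near -47, 0, 42 mm. Axes as the arm.
- pad (a point): Centre of the top of the orange press pad on the display arm (35 mm long, 22 mm wide), at -28.5, 0, 47 mm in the arm frame. Pushing down here, near the uprights, drives the arm home; pushing far out on the bar can wedge it. Axes as the arm.
- stand: Fixed grey stand, 290 wide, 345 mm tall. Origin on the desk below the uprights' front face; x points into the uprights (the arm hangs on the -x side), y left, z up. Uprights at y +-35 mm: 36 wide, x 0 to 5 mm, open behind, each with three slots 12 wide, 40 tall, lower edges at z 103, 163, 223. Base x -40 to 110, 12 thick. Posts at y +-133, 16 thick.
- lightbar: Aluminium light bar of the stand (same origin and axes), 296 mm long across y, x -95 to -65, z 299 to 318 mm, on two side rods at y +-133 mm (14 mm thick, x -85 to 15). It overhangs the place where the arm hangs: a tool must come in under it, leaning back 30 to 50 degrees towards the stand's -x side.
- seat (a point): Where the display arm's origin lies when home: stand frame 0, 0, 65 mm, axes as the stand. The arm goes in level, its axes along these: origin 28 mm (25 to 31) above the seat, the claws pass the middle slots; with its back face against the uprights it then goes straight down 28 mm. About 15 mm down it rests on the latch; pressing on from there takes roughly 10 to 22 N.
- slot_left (a point): Middle of the lower edge of the left middle slot, on the front face (stand frame 0, 35, 163 mm). Only the middle pair of slots goes with the latch. Axes as the stand.
- slot_right (a point): Middle of the lower edge of the right middle slot, on the front face (stand frame 0, -35, 163 mm). Axes as the stand.
- latch (a joint): Brass spring latch, 22 mm wide, in the 34 mm gap between the uprights. 0 rad: nose out, 5 mm in front of the uprights, at stand z 149 to 160 mm. It grows to about 0.2 rad while the arm's top cross bar (z 76-82 mm of the arm) pushes it back, and snaps back to 0 above that bar when the arm is home.
- turntable: Bamboo turntable, 310 mm across, top at z = 30 mm, origin on the desk at its axis; its disc turns stiffly. Carries the display arm and four small things.
- vase: Small cobalt glass vase, 52 mm across, 90 mm tall, standing on the turntable; origin under its middle.
- sharpener: Red plastic sharpener, 42 x 28 x 26 mm, on the turntable; origin under its middle.
- highlighter: White highlighter with yellow cap, 115 x 18 x 14 mm, lying on the turntable along its x; origin under its middle.
- pencil: Steel mechanical pencil, 130 mm long, 9 mm thick, lying on the turntable along its x; origin under its middle.
- cup: Empty white ceramic cup, 80 mm across, 90 mm tall, on the desk; origin under its middle.
- glasses_case: Dark green glasses case, 160 x 60 x 40 mm, on the desk; origin under its middle.
- notes: Yellow block of notes, 76 x 76 x 30 mm, on the desk; origin under its middle.
Things that resemble listed ones, but are neither listed nor needed, are in the scene too. What is shaped like the display_arm but pink or purple is not meant.

How it is judged:
By the outcome, as a careful person would: the job done as asked, in the order asked, and still so for the second after the job is handed in, with the robot touching nothing.
It also fails if it takes over 53 s, if anything falls off the work surface, if the arm or the gripper's body presses on something with over 40 N, if the wrist force passes 120 N, or if a joint passes its speed limit or range.

ROBOT

A 6-joint arm with a two-finger parallel gripper is mounted at the origin on the work surface. World frame = base frame: x ahead of the robot, y to its left, z up, the work surface at z = 0. Lengths are in m, angles in rad, forces in N, time in s.
With the tool pointing down it reaches from about 0.3 to 0.85 m from the base axis. Payload 5.4 kg.
Tool frame: the origin (TCP) lies on the mounting face of the last link; the fingertips stand 173 mm ahead of it and the grasp point (between the pads) lies 155 mm ahead of it (arm.grasp_offset is the distance from the TCP to the grasp point, in m); z points along the fingers, y is the line along which they close (so a half turn about z gives the same grasp; the last joint's range is limited). The gripper opens to 85 mm and grips with 20 to 120 N. Pads are 22 mm wide; open, the fingers measure 114 mm over their backs; the gripper's body (76 mm by 85 mm) begins 54 mm behind the grasp point. The pads swing forward as they close: fully open they stand 13 mm farther back than shut.
Start: joints at [-1.316, 0.158, 1.597, -0, 1.386, -0.21], TCP at [0.258, -0.514, 0.405] pointing down, gripper open.
Joint ranges: [-2.91, 2.91], [-0.94, 2.29], [0.18, 2.7], [-1.29, 4.43], [0.17, 2.64], [-3, 3]. Speed limits (rad/s): [2.57, 2.57, 3.14, 3.14, 3.14, 3.14].

INTERFACE

Orientations are given as a unit quaternion [w, x, y, z].
In Python, from station import arm, grab_frame, spot_in, silhouettes, pinpoint gives the robot as it stands. The module is installed in compiled form; this text tells all that it offers.
- The arm moves only by the tool apply_moves, never from a script. Its argument "rows" is a list of rows, each a list of 5 numbers: the opening, from 0 (shut) to 1 (fully open), then the shift along the tool's x, y, z in mm, then the turn about the tool's z in rad. In form: [[gripper, tx, ty, tz, turn], ...]. A call has 1 to 12 rows; each row is the pose to reach, as a shift and turn from the pose commanded when the call began, along the tool's axes at that moment; what a row does not reach only later rows make up. A row lasts 1/10 s, in which the tool goes at most 50 mm and 8.59 degrees, less where a joint would pass 70% of its speed; a pose out of reach is approached as far as the arm can. A call with a gripper value outside its range is refused whole. The fingers move at their own pace and stop on an object; the grip force is fixed at half the most. Time passes only in rows, so rows that repeat a pose let the fingers close. It gives the time, the measured TCP pose, the force, the opening and the grip force at its end, in the units of the state.
- arm.observe(): the state, without advancing time (a new reading comes with each control period).
- grab_frame(name): name is "side" or "top"; returns a dict with "img" (400x640x3 uint8, red, green, blue), "fx", "fy", "cx", "cy" (pixels), "dist_coeffs" ([k1, k2, p1, p2, k3] as OpenCV has them; the pictures are not rectified), "rvec" (rotation vector, rad) and "tvec" (3), from world to camera coordinates, as OpenCV has them. Camera axes: x right, y down, z forward; pixel columns grow to the right and rows downward; lengths in m; the calibration is good to about 2 mm. A picture is of the moment at which its call begins. There is no depth.
- arm.sign_off(): hands the job in; it is judged then, once.
Trained networks look in a picture, given as the dict that the camera call returned (one of the last four; its "shot" number tells which), for a name from the list of things; names that differ only in an ending like _2 or _b are one class to them, and where a whole thing is asked for, a point or a joint stands for the part that bears it (a point fixed in the world has none). Each returns a list of dicts, best first, with "confidence" (0 to 1); they miss things now and then, are a little off and sometimes report something else, mostly with a low value. They report only what shows in the picture. A call takes as long as a camera call. They do not tell look-alikes from the thing itself.
- spot_in(target, picture): "at" ([column, row] in pixels, amid what is visible of it).
- silhouettes(target, picture): "region" (400x640 bool, what is visible of it) and "at" ([column, row] in pixels, amid what is visible of it).
- pinpoint(target, picture): "at" ([column, row] in pixels: a listed point, or the origin of a listed thing).
The state is a dict: "t": time; "joint_positions": joint angles; "qd": joint speeds; "joint_efforts": joint torques, N m; "ee_pos": TCP position; "tcp_rot": TCP orientation; "wrist_force": force on the tool from outside, world axes, zero at the start; "moment": the same for the moment, N m; "finger_gap": finger opening in m; "grip_force": force on a finger pad.
Only numpy, scipy, OpenCV 4.12 (cv2) and the standard library are available. Lean on these libraries where they do the work, as an engineer would, in place of code of your own. Each camera call takes 0.05 s, during which the arm holds its last target. There are 200 camera calls.

## Working session

There is one attempt and no reset: what is moved stays moved. The work goes in short steps, Python scripts to look and compute and a tool call to move; the robot and the scene stay as the last step left them, time stands still between calls to the robot, and variables do not carry over. Pictures are saved under pics/ and viewed, at most 10 in all, crops included, and the job is handed in when it is done.

Besides the shell and the picture viewer there is one more tool, called after "Request:" as name(argument=value, ...) on one line, values as JSON. apply_moves: Moves the arm, as the interface text tells. Its arguments: {"type":"object","properties":{"rows":{"type":"array"}},"required":["rows"]}

```bash
mkdir -p pics
cat > h.py <<'E'
import numpy as np, cv2
from scipy.spatial.transform import Rotation as R
from scipy.optimize import least_squares
from station import arm, grab_frame, spot_in, silhouettes, pinpoint
def K(f): return np.array([[f['fx'],0,f['cx']],[0,f['fy'],f['cy']],[0,0,1.]]),np.array(f['dist_coeffs'],float)
def proj(f,P):
    k,d=K(f); return cv2.projectPoints(np.array(P,float).reshape(-1,1,3),np.array(f['rvec'],float),np.array(f['tvec'],float),k,d)[0][:,0]
def ray(f,px):
    k,d=K(f); u=cv2.undistortPoints(np.array([[px]],float),k,d)[0,0]
    Rm=cv2.Rodrigues(np.array(f['rvec'],float))[0]; t=np.array(f['tvec'],float).ravel()
    v=Rm.T@np.array([u[0],u[1],1]); return -Rm.T@t, v/np.linalg.norm(v)
def onz(f,px,z):
    o,v=ray(f,px); return o+v*(z-o[2])/v[2]
def tri(fs,pxs):
    A=np.zeros((3,3));b=np.zeros(3)
    for f,p in zip(fs,pxs):
        o,v=ray(f,p);M=np.eye(3)-np.outer(v,v);A+=M;b+=M@o
    return np.linalg.solve(A,b)
E
python3 - <<'E'
from h import *
np.set_printoptions(precision=4,suppress=True)
F={n:grab_frame(n) for n in('side','top')}
for n,f in F.items():
    cv2.imwrite(f'pics/{n}0.png',f['img'][:,:,::-1]); print(n,ray(f,(320,200)))
for t in ['grip','pad','claw_left','claw_right','display_arm','stand','seat','slot_left','slot_right','turntable','vase','cup','glasses_case','notes','lightbar']:
    for n,f in F.items():
        print(t,n,[(np.round(d['at']).tolist(),round(d['confidence'],2)) for d in pinpoint(t,f)[:4]])
print(arm.observe(),arm.grasp_offset)
E
```

```text
side (array([0.3451, 0.8023, 0.8103]), array([ 0.1843, -0.7381, -0.649 ]))
top (array([0.4284, 0.0395, 1.609 ]), array([ 0.063 , -0.022 , -0.9978]))
grip side [([288.0, 264.0], 0.91), ([399.0, 345.0], 0.7), ([370.0, 183.0], 0.56)]
grip top [([374.0, 226.0], 0.86), ([263.0, 184.0], 0.85), ([222.0, 265.0], 0.79), ([349.0, 154.0], 0.38)]
pad side [([379.0, 173.0], 0.82), ([384.0, 331.0], 0.69), ([269.0, 260.0], 0.64)]
pad top [([386.0, 234.0], 0.82), ([232.0, 254.0], 0.7), ([259.0, 172.0], 0.64)]
claw_left side [([378.0, 164.0], 0.86), ([248.0, 268.0], 0.69), ([365.0, 317.0], 0.55)]
claw_left top [([232.0, 240.0], 0.83), ([246.0, 164.0], 0.77), ([400.0, 234.0], 0.72)]
claw_right side [([254.0, 247.0], 0.96), ([394.0, 169.0], 0.76), ([388.0, 304.0], 0.67)]
claw_right top [([388.0, 245.0], 0.78), ([355.0, 163.0], 0.72), ([244.0, 257.0], 0.63), ([265.0, 157.0], 0.55)]
display_arm side [([380.0, 184.0], 0.92), ([258.0, 273.0], 0.9), ([374.0, 327.0], 0.9)]
display_arm top [([256.0, 165.0], 0.86), ([240.0, 250.0], 0.53)]
stand side [([293.0, 193.0], 0.88), ([354.0, 222.0], 0.74), ([256.0, 271
[... 580 characters left out ...]
]
glasses_case top [([330.0, 227.0], 0.56), ([370.0, 157.0], 0.42)]
notes side []
notes top [([177.0, 221.0], 0.83)]
lightbar side []
lightbar top [([259.0, 172.0], 0.71), ([290.0, 173.0], 0.21)]
{'t': 1.6, 'joint_positions': array([-1.3161,  0.1584,  1.597 , -0.    ,  1.3862, -0.2101]), 'qd': array([ 0.0004,  0.0007, -0.    , -0.0014,  0.0013,  0.    ]), 'joint_efforts': array([ -0.0006, -39.6   , -33.1695,  -0.0003,   0.0007,  -0.    ]), 'ee_pos': array([ 0.2577, -0.514 ,  0.4047]), 'tcp_rot': array([ 0.    ,  0.9731,  0.2303, -0.    ]), 'wrist_force': array([0.8964, 0.7875, 0.6422]), 'moment': array([-0.0058, -0.0248, -0.0017]), 'grip_force': 0.0, 'finger_gap': 0.08520222104180296} 0.1547
```

View pics/side0.png

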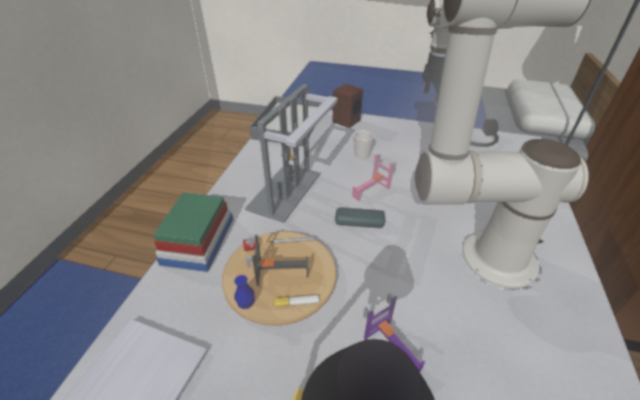

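View pics/top0.png

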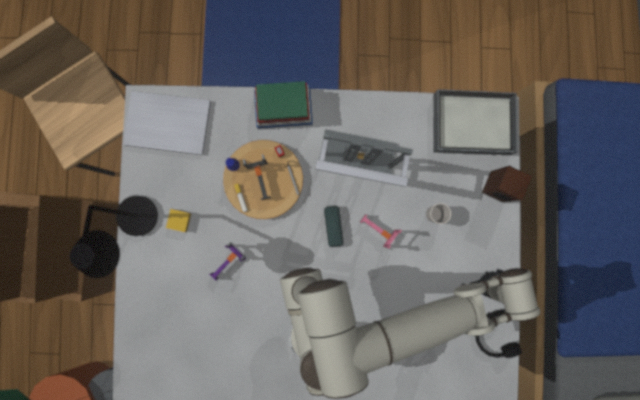

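The side view shows the stand at (290,150), the turntable at (280,275) and the robot on the right. There are three candidates:
- Black: side (270,262), top (262,180), on the turntable.
- Pink: side (375,180), top (380,232).
- Purple: side (390,335), top (228,262).

Only the black one on the turntable fits the description. I'll confirm it in one enlarged crop.

Run:
```python
from h import *
np.set_printoptions(precision=4,suppress=True)
F={n:grab_frame(n) for n in('side','top')}
def crop(f,x,y,w,h,s): return cv2.resize(f['img'][y:y+h,x:x+w,::-1],None,fx=s,fy=s,interpolation=cv2.INTER_CUBIC)
a=crop(F['side'],215,225,130,100,3);b=crop(F['top'],215,130,130,100,3)
c=crop(F['side'],235,80,130,140,2.5)[:350,:390];d=crop(F['top'],305,115,130,100,3)
can=np.zeros((600,790,3),np.uint8)
can[:300,:390]=a; can[:300,400:790]=b; can[300:600,:325]=crop(F['side'],240,82,130,140,2.5)[:300,:325] ; can[300:600,400:790]=d
cv2.imwrite('pics/crop.png',can)
S,T=F['side'],F['top']
print('grip',tri([S,T],[(288,264),(263,184)])); print('pad',tri([S,T],[(269,260),(259,172)]))
print('cl',tri([S,T],[(248,268),(246,164)]),'cr',tri([S,T],[(254,247),(265,157)]),'o',tri([S,T],[(258,273),(256,165)]))
print('sl',tri([S,T],[(287,160),(348,152)]),'seat',tri([S,T],[(291,179),(359,162)]),'sr top at z.163',onz(T,(370,159),.163),'sl top',onz(T,(348,152),.163))
print('tt',onz(T,(264,181),0))
```

```text
grip [0.5792 0.2217 0.0565]
pad [0.6239 0.2362 0.0759]
cl [0.6552 0.2851 0.0911] cr [0.6766 0.2134 0.0875] o [0.6545 0.2536 0.0333]
sl [ 0.6843 -0.0894  0.168 ] seat [ 0.6796 -0.1393  0.0555] sr top at z.163 [ 0.6702 -0.1669  0.163 ] sl top [ 0.6931 -0.088   0.163 ]
tt [0.5993 0.2255 0.    ]
```

View pics/crop.png

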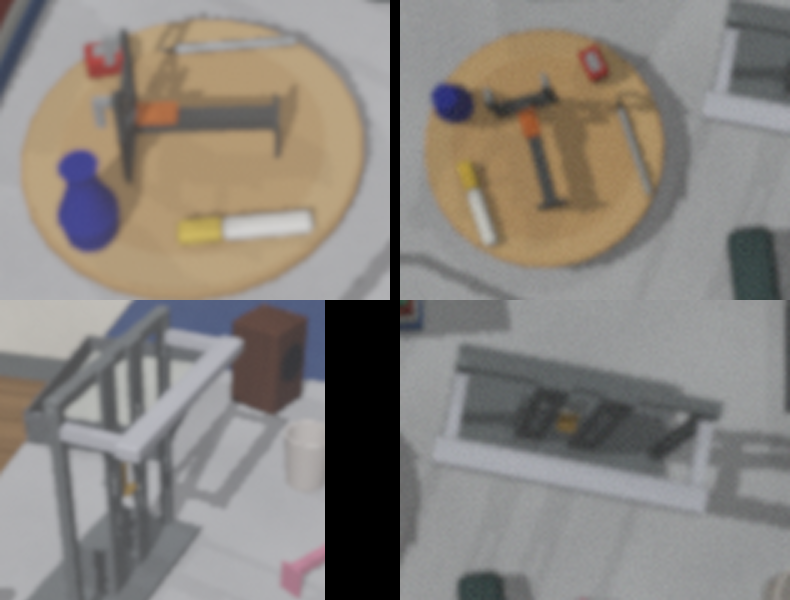

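The crop confirms it: the black arm with the orange pad stands on the turntable, with the sharpener, vase, highlighter and pencil around it. The stand has the brass latch between its two uprights. First I'll raise the tool towards the front and see how it behaves at the edge of reach, because moves offer no tilt directly.

Request:
apply_moves(rows=[[1,30,-10,-45,0.07],[1,75,-30,-80,0.15],[1,115,-50,-110,0.22],[1,160,-70,-140,0.3],[1,200,-90,-160,0.37],[1,240,-110,-180,0.45],[1,285,-130,-190,0.52],[1,325,-145,-200,0.6],[1,370,-165,-200,0.67],[1,418,-187,-200,0.74],[1,418,-187,-200,0.74],[1,418,-187,-200,0.74]])

```text
t: 2.9
ee_pos: [0.5488, -0.1571, 0.6045]
tcp_rot: [-0.0, 0.991, -0.135, -0.0]
wrist_force: [-0.4, -1.0, 0.5]
finger_gap: 0.0855
grip_force: 0.0
```

Request:
apply_moves(rows=[[1,50,0,0,0],[1,100,0,0,0],[1,150,0,0,0],[1,200,0,0,0],[1,250,0,0,0],[1,300,0,0,0],[1,350,0,0,0],[1,400,0,0,0],[1,450,0,0,0],[1,500,0,0,0]])

```text
t: 3.9
ee_pos: [0.7938, -0.2285, 0.5505]
tcp_rot: [0.003, 0.99, -0.137, 0.018]
wrist_force: [-0.6, -0.1, 0.9]
finger_gap: 0.0854
grip_force: 0.0
```

Run:
```python
from h import *
np.set_printoptions(precision=4,suppress=True)
s=arm.observe(); print(s['joint_positions'],s['ee_pos'],R.from_quat(np.roll(s['tcp_rot'],-1)).as_matrix())
```

```text
[-0.4267  0.9709  0.183   0.005   1.9512  1.4215] [ 0.7938 -0.2285  0.5505] [[ 0.9617 -0.272   0.0352]
 [-0.2718 -0.9623 -0.0109]
 [ 0.0368  0.001  -0.9993]]
```

Request:
apply_moves(rows=[[1,50,0,0,0],[1,100,0,0,0],[1,150,0,0,0],[1,200,0,0,0]])

```text
t: 4.3
ee_pos: [0.8144, -0.2336, 0.5115]
tcp_rot: [0.005, 0.99, -0.137, 0.033]
wrist_force: [0.7, -0.1, -0.1]
finger_gap: 0.0853
grip_force: 0.0
```

```bash
cat > s.py <<'E'
from h import *
np.set_printoptions(precision=4,suppress=True)
s=arm.observe(); print(s['t'],s['joint_positions'],s['ee_pos'],'\n',R.from_quat(np.roll(s['tcp_rot'],-1)).as_matrix())
E
python3 s.py
```

```text
4.3 [-0.4228  1.0186  0.183   0.0096  1.8736  1.4263] [ 0.8144 -0.2336  0.5115] 
 [[ 0.9602 -0.2717  0.0643]
 [-0.2711 -0.9624 -0.0188]
 [ 0.067   0.0007 -0.9978]]
```

```bash
cat > fit.py <<'E'
from h import *
np.set_printoptions(precision=4,suppress=True)
def box(x0,x1,y0,y1,z0,z1):
    c=np.array([[x,y,z] for x in(x0,x1) for y in(y0,y1) for z in(z0,z1)])/1000.
    return [(c[i],c[j]) for i in range(8) for j in range(i+1,8) if bin(i^j).count('1')==1]
def samp(E,st=.004):
    return np.vstack([a+(b-a)*np.linspace(0,1,max(2,int(np.linalg.norm(b-a)/st)))[:,None] for a,b in E])
STAND=samp(box(-95,-65,-148,148,299,318)+box(-40,110,-145,145,0,12)+box(0,5,17,53,12,290)+box(0,5,-53,-17,12,290))
ARM=samp(box(-6,0,29,41,0,110)+box(-6,0,-41,-29,0,110)+box(-6,0,-29,29,76,82)+box(-6,0,-29,29,27,43)+box(-130,-6,-8,8,27,43)+box(-135,-130,-18,18,0,45),.003)
def W(p,P,z=0):
    c,s=np.cos(p[2]),np.sin(p[2]); return P@np.array([[c,s,0],[-s,c,0],[0,0,1]])+[p[0],p[1],z]
def G(f,s):
    I=cv2.GaussianBlur(f['img'],(0,0),s).astype(float)
    gx=np.stack([cv2.Sobel(I[...,k],cv2.CV_64F,1,0) for k in range(3)]);gy=np.stack([cv2.Sobel(I[...,k],cv2.CV_64F,0,1) for k in range(3)])
    g=np.sqrt((gx**2+gy**2).max(0)); return np.minimum(g/np.percentile(g,97),1).astype(np.float32)
def fit(fs,P,p,z=0,ss=(3,1.5,.8)):
    from scipy.optimize import minimize
    for s in ss:
        gs=[G(f,s) for f in fs]
        def cost(q):
            return -sum(cv2.remap(g,*[a.astype(np.float32) for a in proj(f,W(q,P,z)).T[:,:,None]],cv2.INTER_LINEAR).mean() for f,g in zip(fs,gs))
        p=minimize(cost,p,method='Nelder-Mead',options=dict(initial_simplex=np.array([p]*4)+np.vstack([np.zeros(3),np.diag([.004*s,.004*s,.02*s])]))).x
    return p,cost(p)
E
python3 - <<'E'
from fit import *
from scipy.optimize import least_squares
F=[grab_frame('side'),grab_frame('top')]
for f,n in zip(F,('side','top')): f['img']=cv2.imread(f'pics/{n}0.png')[:,:,::-1].copy()
S,T=F
C=np.array([[-95,148,318],[-95,-148,318],[-65,148,318],[-65,-148,318]])/1000
px=np.array([[316,168.3],[407,185],[318.3,161.7],[407,177.3]])
p0=least_squares(lambda p:(proj(T,W(p,C))-px).ravel(),[.68,-.13,-.28]).x
print('stand pts',p0)
for fs in (F,[S],[T]): print('stand',fit(fs,STAND,p0))
a0=np.array([.6545,.245,.3])
for fs in (F,[S],[T]): print('arm',fit(fs,ARM,a0,.03))
ps=fit(F,STAND,p0)[0];pa=fit(F,ARM,a0,.03)[0]
can=[]
for f,(x,y) in zip(F,((215,80),(215,110))):
    im=cv2.resize(f['img'][y:y+220,x:x+200,::-1],None,fx=2,fy=2,interpolation=cv2.INTER_CUBIC)
    for P,q,z,c in((STAND,ps,0,(0,255,0)),(ARM,pa,.03,(255,255,0))):
        for u in (proj(f,W(q,P,z))-[x,y])*2: cv2.circle(im,tuple(int(v) for v in u),0,c,-1)
    can.append(im)
cv2.imwrite('pics/fit.png',np.hstack(can))
# kinematic fit
D=[([-1.3161,.1584,1.597,1.3862],(.2577,-.514,.4047)),([-.4267,.9709,.183,1.9512],(.7938,-.2285,.5505)),([-.4228,1.0186,.183,1.8736],(.8144,-.2336,.5115))]
def fk(k,q):
    h,L1,L2,L3,d=k;a,b,c=q[1],q[1]+q[2],q[1]+q[2]+q[3]
    r=L1*np.sin(a)+L2*np.sin(b)+L3*np.sin(c);z=h+L1*np.cos(a)+L2*np.cos(b)+L3*np.cos(c)
    return np.array([r*np.cos(q[0])-d*np.sin(q[0]),r*np.sin(q[0])+d*np.cos(q[0]),z])
r=least_squares(lambda k:np.concatenate([fk(k,q)-p for q,p in D]),[.2,.4,.4,.1,.12]); print('kin',r.x,abs(r.fun).max())
E
```

```text
stand pts [ 0.6778 -0.1329 -0.1514]
stand (array([ 0.6755, -0.1314, -0.1623]), np.float32(-1.0167788))
stand (array([ 0.6739, -0.1293, -0.1545]), np.float32(-0.59602225))
stand (array([ 0.6805, -0.1338, -0.1669]), np.float32(-0.46707836))
arm (array([0.6526, 0.2496, 0.2844]), np.float32(-1.4214748))
arm (array([0.6511, 0.2793, 0.5055]), np.float32(-0.6910307))
arm (array([0.6674, 0.2489, 0.2385]), np.float32(-0.8303961))
kin [0.5835 0.3894 0.5152 0.4646 0.1205] 0.007041341170593074
```

View pics/fit.png

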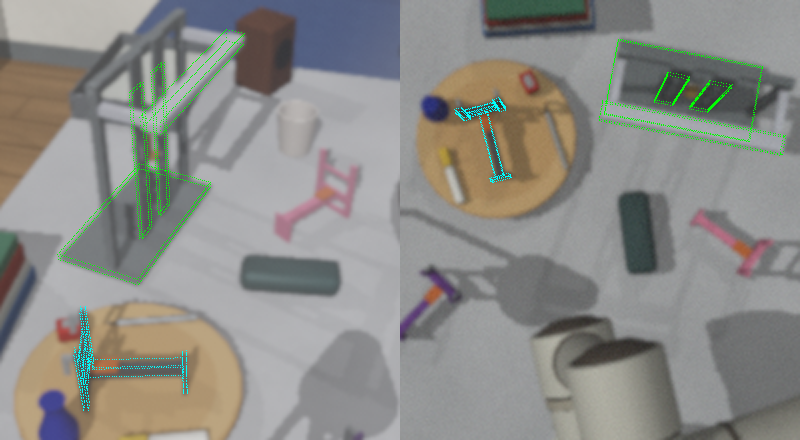

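The overlay matches both models: the arm at about (0.653, 0.250) with yaw 0.284, and the stand at (0.676, -0.131) with yaw -0.162. Pushing outward at the reach limit builds up forward tilt, which I'll use later. My plan:
1. Grip the arm with the tool vertical and turn it to the stand's yaw.
2. Set it on free desk.
3. Tilt the tool, regrip and insert.

```bash
cat > d.py <<'E'
# usage: d.py gx gy gz [turn] : tool-axis shift (mm) that brings the grasp point there
from h import *
import sys
np.set_printoptions(precision=4,suppress=True)
s=arm.observe();M=R.from_quat(np.roll(s['tcp_rot'],-1)).as_matrix()
g=s['ee_pos']+.1547*M[:,2]
print('grasp',g,'q',s['joint_positions'],'\nM',M.tolist())
for a in sys.argv[1:]:
    d=np.array([float(v) for v in a.split(',')]); print(a,'->',np.round(1000*M.T@(d-g),1))
E
python3 d.py .82,-.23,.46 .5806,.2286,.30 .5806,.2286,.20 .5806,.2286,.065
```

```text
grasp [ 0.8242 -0.2365  0.3552] q [-0.4228  1.0202  0.1841  0.0097  1.8737  1.4263] 
M [[0.9603989299439268, -0.2716848628826202, 0.06181610342792823], [-0.2711114123017701, -0.9623862533796081, -0.017643736160469648], [0.06428450421602452, 0.0001859742253901009, -0.9979315948156404]]
.82,-.23,.46 -> [   0.9   -5.1 -104.9]
.5806,.2286,.30 -> [-363.6 -381.4   31.8]
.5806,.2286,.20 -> [-370.  -381.4  131.6]
.5806,.2286,.065 -> [-378.7 -381.5  266.3]
```

Request:
apply_moves(rows=[[1,-20,0,-45,0],[1,-50,-10,-80,0],[1,-85,-45,-80,-0.08],[1,-120,-80,-80,-0.16],[1,-155,-115,-80,-0.24],[1,-190,-150,-80,-0.32],[1,-225,-185,-75,-0.4],[1,-260,-220,-60,-0.48],[1,-295,-255,-40,-0.56],[1,-320,-295,-15,-0.56],[1,-345,-335,5,-0.56],[1,-370,-370,25,-0.56]])

```text
t: 5.6
ee_pos: [0.5629, 0.2163, 0.4663]
tcp_rot: [0.013, 0.989, 0.142, 0.032]
wrist_force: [0.7, 1.0, 0.0]
finger_gap: 0.0855
grip_force: 0.0
```

```bash
python3 d.py .5806,.2286,.20 .5806,.2286,.065
```

```text
grasp [0.5731 0.2136 0.312 ] q [ 0.1731  0.1781  1.4543 -0.0289  1.4469  1.462 ] 
M [[0.9578174512310456, 0.27964907096397723, 0.06619763761833253], [0.2813356683391532, -0.9594496892491187, -0.017508155811845283], [0.058617163334859806, 0.035393373797284314, -0.9976529142210833]]
.5806,.2286,.20 -> [  4.8 -16.2 111.9]
.5806,.2286,.065 -> [ -3.1 -21.  246.6]
```

Request:
apply_moves(rows=[[1,3,-10,45,0],[1,3,-12,90,0],[1,3,-12,130,0],[1,3,-12,130,0],[1,3,-12,130,0]])

```text
t: 6.1
ee_pos: [0.5718, 0.2247, 0.3368]
tcp_rot: [0.013, 0.989, 0.142, 0.03]
wrist_force: [0.9, 0.4, -0.4]
finger_gap: 0.0856
grip_force: 0.0
```

```bash
python3 d.py .5806,.2286,.20 .5806,.2286,.065
```

```text
grasp [0.5817 0.222  0.1824] q [ 0.1845  0.2982  1.571  -0.0313  1.2129  1.4808] 
M [[0.9579521961063383, 0.2796956472040781, 0.06401511470063669], [0.2813269603136174, -0.9594452293756363, -0.01788835456472857], [0.05641570150006224, 0.03514536617286825, -0.9977885907650134]]
.5806,.2286,.20 -> [  1.8  -6.  -17.7]
.5806,.2286,.065 -> [ -5.8 -10.8 117. ]
```

Request:
apply_moves(rows=[[1,-2,-5,40,0],[1,-4,-9,80,0],[1,-6,-11,110,0],[1,-6,-11,117,0],[0,-6,-11,117,0],[0,-6,-11,117,0],[0,-6,-11,117,0],[0,-6,-11,117,0],[0,-6,-11,117,0],[0,-6,-11,117,0]])

```text
t: 7.1
ee_pos: [0.5704, 0.2317, 0.2195]
tcp_rot: [0.013, 0.989, 0.142, 0.031]
wrist_force: [-1.3, 0.5, 5.0]
finger_gap: 0.0152
grip_force: 58.6
```

Request:
apply_moves(rows=[[0,0,0,-45,0],[0,0,0,-90,0],[0,-5,5,-138,0],[0,-25,25,-175,0],[0,-55,60,-200,0.05],[0,-85,97,-215,0.1],[0,-117,135,-220,0.15],[0,-148,173,-225,0.2],[0,-180,210,-230,0.25],[0,-211,247,-235,0.3],[0,-242,284,-238,0.35],[0,-274,320,-240,0.4]])

```text
t: 8.3
ee_pos: [0.3805, -0.1496, 0.4536]
tcp_rot: [0.007, 0.998, -0.058, 0.032]
wrist_force: [0.6, -1.3, -2.1]
finger_gap: 0.0145
grip_force: 59.3
```

```bash
python3 d.py .28,-.40,.30
python3 - <<'E'
from h import *
f=grab_frame('top'); s=grab_frame('side')
cv2.imwrite('pics/m1.png',np.hstack([s['img'],f['img']])[::1,::1,::-1][:, ::1] if 0 else cv2.resize(np.vstack([s['img'][100:],f['img'][80:380]])[:,:,::-1],(640,600)))
E
```

```text
grasp [ 0.3903 -0.1525  0.2992] q [-0.6808 -0.3554  1.9776  0.0256  1.4584  1.0048] 
M [[0.991095744717357, -0.11707201426971788, 0.06343002662760587], [-0.11611264383363874, -0.9930615330623587, -0.018618418133676137], [0.06516961519842183, 0.011087606895485472, -0.997812600756385]]
.28,-.40,.30 -> [-80.5 258.7  -3.1]
```

View pics/m1.png

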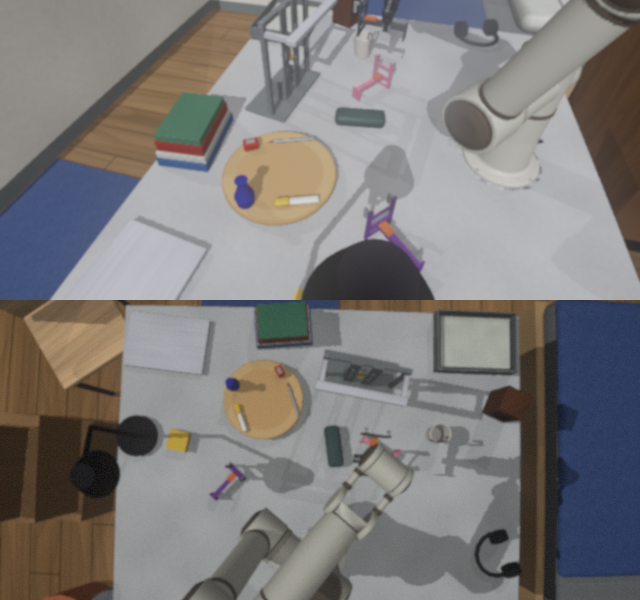

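Request:
apply_moves(rows=[[0,-8,48,0,0.02],[0,-14,97,0,0.045],[0,-20,146,0,0.045],[0,-27,195,10,0.045],[0,-34,240,30,0.045],[0,-40,280,60,0.045],[0,-45,315,95,0.045],[0,-49,345,135,0.045],[0,-49,356,180,0.045],[0,-49,356,220,0.045],[0,-49,356,220,0.045]])

```text
t: 9.5
ee_pos: [0.3054, -0.4969, 0.2272]
tcp_rot: [-0.0, 0.996, -0.08, 0.029]
wrist_force: [-0.4, 2.0, -3.6]
finger_gap: 0.0148
grip_force: 59.6
```

```bash
python3 d.py .30,-.50,.037
```

```text
grasp [ 0.3144 -0.4975  0.0727] q [-1.2391  0.3691  1.7205  0.0626  1.0303  0.4601] 
M [[0.9855340705745519, -0.159230640204588, 0.058036186614827664], [-0.15927516356633115, -0.9872265743718971, -0.0038875602693018], [0.05791388441187931, -0.00541240001903389, -0.9983069106834639]]
.30,-.50,.037 -> [-15.9   5.   34.8]
```

Request:
apply_moves(rows=[[0,0,0,20,0],[0,0,0,32,0],[0,0,0,36,0],[0,0,0,37,0],[0,0,0,37,0]])

```text
t: 10.0
ee_pos: [0.3087, -0.5013, 0.1987]
tcp_rot: [0.007, 0.996, -0.08, 0.032]
wrist_force: [0.5, -1.2, -1.2]
finger_gap: 0.0148
grip_force: 59.7
```

Request:
apply_moves(rows=[[0,0,0,0,0],[0,0,0,0,0]])

```text
t: 10.2
ee_pos: [0.3085, -0.5013, 0.1984]
tcp_rot: [0.007, 0.996, -0.08, 0.032]
wrist_force: [0.2, -0.3, -2.1]
finger_gap: 0.0146
grip_force: 59.7
```

```bash
python3 d.py .30,-.50,.037; python3 -c "
from h import *
print(arm.observe()['wrist_force'],arm.observe()['moment'])"
```

```text
grasp [ 0.3183 -0.5043  0.044 ] q [-1.2365  0.4219  1.7176  0.0651  0.9639  0.4583] 
M [[0.9851227127198459, -0.15976075161757708, 0.06332253253051957], [-0.15883955331494698, -0.987114638025945, -0.019356851438586568], [0.06559906391252833, 0.009010751216976521, -0.997805376401784]]
.30,-.50,.037 -> [-19.2  -1.4   5.8]
[ 0.23668478 -0.26632883 -2.07292454] [ 0.01097937  0.15509932 -0.03424877]
```

Request:
apply_moves(rows=[[0,0,0,5,0],[0,0,0,8,0],[0,0,0,8,0]])

```text
t: 10.5
ee_pos: [0.3089, -0.5012, 0.1897]
tcp_rot: [0.006, 0.996, -0.08, 0.032]
wrist_force: [0.1, 0.2, 0.1]
finger_gap: 0.0151
grip_force: 60.0
```

Request:
apply_moves(rows=[[1,0,0,0,0],[1,0,0,0,0],[1,0,0,0,0],[1,0,0,-50,0],[1,0,0,-100,0],[1,5,-10,-148,0],[1,15,-40,-185,0],[1,35,-75,-210,0],[1,60,-110,-235,0],[1,85,-145,-260,0],[1,110,-180,-285,0],[1,135,-215,-310,0]])

```text
t: 11.7
ee_pos: [0.4575, -0.3032, 0.5073]
tcp_rot: [0.007, 0.996, -0.08, 0.032]
wrist_force: [1.1, -1.6, 1.3]
finger_gap: 0.0853
grip_force: 0.0
```

Request:
apply_moves(rows=[[1,30,-35,-15,0],[1,60,-70,-30,0],[1,90,-105,-45,0],[1,120,-140,-60,0],[1,150,-175,-75,0],[1,180,-215,-78,0],[1,210,-250,-78,0],[1,240,-290,-78,0],[1,270,-325,-78,0],[1,300,-353,-78,0],[1,350,-353,-78,0],[1,400,-353,-78,0]])

```text
t: 12.9
ee_pos: [0.8228, -0.013, 0.5675]
tcp_rot: [0.005, 0.996, -0.079, 0.04]
wrist_force: [-0.1, -0.6, -1.9]
finger_gap: 0.0856
grip_force: 0.0
```

```bash
cat > a.py <<'E'
from fit import *
# measure the standing arm where it was set down, frames with robot away
fs=[grab_frame('side'),grab_frame('top')]
for f,n in zip(fs,'st'): cv2.imwrite(f'pics/b_{n}.png',f['img'][:,:,::-1])
p0=[.3089+.0099+.0745*.987,-.5043-.0745*.16,-.1615]
for q in (fs,fs[:1],fs[1:]): print(fit(q,ARM,np.array(p0),0,(2,1,.8)))
E
python3 a.py; python3 s.py
```

```text
(array([ 0.3918, -0.5142, -0.1438]), np.float32(-1.1388156))
(array([ 0.4157, -0.4748,  0.4652]), np.float32(-0.47646275))
(array([ 0.3919, -0.5151, -0.148 ]), np.float32(-0.75568634))
13.0 [-0.1643  0.9391  0.1865 -0.0037  1.925   1.5658] [ 0.821  -0.0151  0.5748] 
 [[ 0.983  -0.1603  0.089 ]
 [-0.1593 -0.9871 -0.0183]
 [ 0.0908  0.0038 -0.9959]]
```

Request:
apply_moves(rows=[[1,50,0,-15,0],[1,100,0,-30,0],[1,150,0,-45,0],[1,200,0,-60,0],[1,250,0,-75,0],[1,300,0,-90,0],[1,350,0,-105,0],[1,400,0,-120,0],[1,450,0,-135,0],[1,500,0,-150,0],[1,550,0,-165,0],[1,600,0,-180,0]])

```text
t: 14.2
ee_pos: [0.8279, -0.0492, 0.57]
tcp_rot: [0.005, 0.995, -0.08, 0.065]
wrist_force: [0.9, -0.4, -0.5]
finger_gap: 0.0852
grip_force: 0.0
```

```bash
python3 s.py
```

```text
14.2 [-0.2053  0.9478  0.1833  0.0059  1.88    1.5273] [ 0.8279 -0.0492  0.57  ] 
 [[ 0.9789 -0.159   0.1285]
 [-0.1576 -0.9873 -0.021 ]
 [ 0.1302  0.0003 -0.9915]]
```

Request:
apply_moves(rows=[[1,500,0,-100,0]])

```text
t: 14.3
ee_pos: [0.8331, -0.0537, 0.5679]
tcp_rot: [0.005, 0.994, -0.079, 0.081]
wrist_force: [0.3, 0.7, 0.8]
finger_gap: 0.0857
grip_force: 0.0
```

Request:
apply_moves(rows=[[1,500,0,-100,0]])

```text
t: 14.4
ee_pos: [0.8382, -0.0587, 0.5658]
tcp_rot: [0.005, 0.992, -0.079, 0.097]
wrist_force: [0.1, 0.0, -0.0]
finger_gap: 0.0853
grip_force: 0.0
```

Request:
apply_moves(rows=[[1,500,0,-100,0]])

```text
t: 14.5
ee_pos: [0.8424, -0.0632, 0.5656]
tcp_rot: [0.005, 0.991, -0.079, 0.112]
wrist_force: [0.5, 0.1, -0.4]
finger_gap: 0.0854
grip_force: 0.0
```

Request:
apply_moves(rows=[[1,500,0,-100,0],[1,500,0,-100,0]])

```text
t: 14.7
ee_pos: [0.846, -0.0707, 0.5674]
tcp_rot: [0.005, 0.988, -0.079, 0.129]
wrist_force: [-0.1, -0.4, -0.2]
finger_gap: 0.0852
grip_force: 0.0
```

Request:
apply_moves(rows=[[1,500,0,-100,0],[1,500,0,-100,0]])

```text
t: 14.9
ee_pos: [0.8486, -0.0773, 0.5712]
tcp_rot: [0.005, 0.986, -0.079, 0.147]
wrist_force: [-0.3, -0.1, -0.4]
finger_gap: 0.0855
grip_force: 0.0
```

Request:
apply_moves(rows=[[1,500,0,-100,0],[1,500,0,-100,0]])

```text
t: 15.1
ee_pos: [0.8502, -0.0833, 0.5774]
tcp_rot: [0.006, 0.983, -0.078, 0.164]
wrist_force: [-0.4, 0.4, -0.4]
finger_gap: 0.0853
grip_force: 0.0
```

```bash
python3 s.py
```

```text
15.1 [-0.2451  0.9458  0.1837  0.0427  1.6845  1.4964] [ 0.8502 -0.0833  0.5774] 
 [[ 0.9338 -0.1557  0.3221]
 [-0.152  -0.9877 -0.0368]
 [ 0.3239 -0.0146 -0.946 ]]
```

Request:
apply_moves(rows=[[1,500,30,0,0]])

```text
t: 15.2
ee_pos: [0.8554, -0.089, 0.5756]
tcp_rot: [0.006, 0.98, -0.078, 0.181]
wrist_force: [-0.1, -1.3, -0.3]
finger_gap: 0.0854
grip_force: 0.0
```

Request:
apply_moves(rows=[[1,500,30,0,0]])

```text
t: 15.3
ee_pos: [0.8609, -0.0955, 0.5721]
tcp_rot: [0.007, 0.978, -0.078, 0.196]
wrist_force: [-0.3, 0.7, -0.7]
finger_gap: 0.0856
grip_force: 0.0
```

Request:
apply_moves(rows=[[1,500,30,0,0]])

```text
t: 15.4
ee_pos: [0.8654, -0.1013, 0.571]
tcp_rot: [0.007, 0.974, -0.078, 0.211]
wrist_force: [-0.2, -0.4, -0.9]
finger_gap: 0.0854
grip_force: 0.0
```

Request:
apply_moves(rows=[[1,500,30,0,0]])

```text
t: 15.5
ee_pos: [0.8691, -0.1067, 0.5717]
tcp_rot: [0.008, 0.971, -0.077, 0.227]
wrist_force: [-0.7, 0.3, 0.8]
finger_gap: 0.0856
grip_force: 0.0
```

Request:
apply_moves(rows=[[1,500,30,0,0]])

```text
t: 15.6
ee_pos: [0.8722, -0.1118, 0.5739]
tcp_rot: [0.008, 0.967, -0.077, 0.242]
wrist_force: [0.3, -0.6, -0.1]
finger_gap: 0.0853
grip_force: 0.0
```

Request:
apply_moves(rows=[[1,500,30,0,0]])

```text
t: 15.7
ee_pos: [0.8747, -0.1165, 0.5774]
tcp_rot: [0.009, 0.963, -0.077, 0.258]
wrist_force: [0.0, -0.1, -0.3]
finger_gap: 0.0855
grip_force: 0.0
```

Request:
apply_moves(rows=[[1,500,30,0,0]])

```text
t: 15.8
ee_pos: [0.8766, -0.1209, 0.5821]
tcp_rot: [0.01, 0.959, -0.076, 0.274]
wrist_force: [-0.6, -0.3, 0.4]
finger_gap: 0.0851
grip_force: 0.0
```

```bash
python3 s.py
```

```text
15.8 [-0.2864  0.9555  0.1841  0.0897  1.4541  1.4582] [ 0.8766 -0.1209  0.5821] 
 [[ 0.8384 -0.1522  0.5233]
 [-0.1411 -0.9881 -0.0613]
 [ 0.5264 -0.0224 -0.8499]]
```

Request:
apply_moves(rows=[[1,500,200,0,0]])

```text
t: 15.9
ee_pos: [0.8758, -0.1379, 0.5877]
tcp_rot: [0.011, 0.955, -0.075, 0.288]
wrist_force: [0.3, -0.5, 0.4]
finger_gap: 0.0856
grip_force: 0.0
```

Request:
apply_moves(rows=[[1,500,200,0,0]])

```text
t: 16.0
ee_pos: [0.8738, -0.1586, 0.5933]
tcp_rot: [0.013, 0.95, -0.076, 0.302]
wrist_force: [-0.0, 0.3, -0.8]
finger_gap: 0.0854
grip_force: 0.0
```

Request:
apply_moves(rows=[[1,500,200,0,0]])

```text
t: 16.1
ee_pos: [0.8713, -0.1769, 0.5996]
tcp_rot: [0.015, 0.945, -0.077, 0.316]
wrist_force: [-0.2, -0.3, -0.3]
finger_gap: 0.0856
grip_force: 0.0
```

```bash
python3 s.py
```

```text
16.1 [-0.356   0.942   0.184   0.1387  1.3856  1.3957] [ 0.8713 -0.1769  0.5996] 
 [[ 0.7882 -0.1545  0.5958]
 [-0.1358 -0.9878 -0.0765]
 [ 0.6003 -0.0206 -0.7995]]
```

Request:
apply_moves(rows=[[1,500,400,0,0]])

```text
t: 16.2
ee_pos: [0.866, -0.2036, 0.6058]
tcp_rot: [0.016, 0.941, -0.076, 0.329]
wrist_force: [-0.3, -1.0, -0.3]
finger_gap: 0.0853
grip_force: 0.0
```

Request:
apply_moves(rows=[[1,500,400,0,0]])

```text
t: 16.3
ee_pos: [0.8593, -0.2324, 0.6112]
tcp_rot: [0.019, 0.937, -0.077, 0.341]
wrist_force: [0.2, -0.3, -0.6]
finger_gap: 0.0853
grip_force: 0.0
```

Request:
apply_moves(rows=[[1,500,400,0,0]])

```text
t: 16.4
ee_pos: [0.8521, -0.2586, 0.6171]
tcp_rot: [0.022, 0.932, -0.078, 0.352]
wrist_force: [-0.2, 0.3, -0.7]
finger_gap: 0.0853
grip_force: 0.0
```

```bash
python3 s.py; python3 d.py .40,-.45,.30 .3178,-.5034,.15 .3178,-.5034,.035
```

```text
16.4 [-0.4606  0.9282  0.184   0.2131  1.338   1.3017] [ 0.8521 -0.2586  0.6171] 
 [[ 0.7395 -0.1597  0.6539]
 [-0.1294 -0.9871 -0.0948]
 [ 0.6606 -0.0145 -0.7506]]
grasp [ 0.9533 -0.2733  0.501 ] q [-0.4606  0.9282  0.184   0.2131  1.338   1.3017] 
M [[0.7395494457283813, -0.1596982358596483, 0.6538830864811848], [-0.12935400234497993, -0.9870594422737122, -0.09476919064571289], [0.6605559472142987, -0.014495891887865611, -0.7506368694103669]]
.40,-.45,.30 -> [-519.1  265.7 -194.2]
.3178,-.5034,.15 -> [-672.   333.7 -130.3]
.3178,-.5034,.035 -> [-748.   335.4  -44. ]
```

Request:
apply_moves(rows=[[1,-40,20,-15,0],[1,-80,40,-30,0],[1,-120,61,-45,0],[1,-160,82,-60,0],[1,-200,102,-75,0],[1,-240,123,-90,0],[1,-280,143,-105,0],[1,-320,164,-120,0],[1,-360,184,-135,0],[1,-400,205,-150,0],[1,-440,225,-165,0],[1,-480,246,-180,0]])

```text
t: 17.6
ee_pos: [0.3493, -0.4173, 0.4361]
tcp_rot: [0.023, 0.932, -0.077, 0.352]
wrist_force: [0.6, -1.4, 0.2]
finger_gap: 0.0856
grip_force: 0.0
```

```bash
python3 d.py .3178,-.5034,.14 .3178,-.5034,.035
```

```text
grasp [ 0.4504 -0.4322  0.3199] q [-1.2452 -0.0847  1.8499  0.7137  1.1154  0.2521] 
M [[0.7401140012050668, -0.16008181922324438, 0.6531501177940666], [-0.1282353504781802, -0.9870276159702865, -0.09660321009030132], [0.66014162125105, -0.012259545921000238, -0.7510411063489443]]
.3178,-.5034,.14 -> [-207.8   93.7   55.4]
.3178,-.5034,.035 -> [-277.1   95.   134.3]
```

Request:
apply_moves(rows=[[1,-42,20,11,0],[1,-84,38,22,0],[1,-126,57,33,0],[1,-168,76,44,0],[1,-208,94,55,0],[1,-231,94,82,0],[1,-254,95,108,0],[1,-270,95,126,0],[1,-277,95,134,0],[1,-277,95,134,0],[1,-277,95,134,0]])

```text
t: 18.7
ee_pos: [0.2189, -0.488, 0.1525]
tcp_rot: [0.022, 0.933, -0.077, 0.352]
wrist_force: [0.4, 0.3, -0.5]
finger_gap: 0.0855
grip_force: 0.0
```

```bash
python3 d.py .3178,-.5034,.035
python3 - <<'E'
from fit import *
f=grab_frame('top'); g=grab_frame('side')
a=cv2.resize(f['img'][220:360,370:530,::-1],None,fx=2.5,fy=2.5)
b=cv2.resize(g['img'][0:160,370:530,::-1],None,fx=2.5,fy=2.5)
cv2.imwrite('pics/g2.png',np.hstack([b[:350],a]))
E
```

```text
grasp [ 0.3199 -0.5028  0.0362] q [-1.5438  0.3932  1.9685  0.9668  0.91   -0.4806] 
M [[0.7408537078792371, -0.15885514536087386, 0.6526107770439912], [-0.12771996046580547, -0.9872197320313542, -0.0953142821750999], [0.6594114005840356, -0.01273748328034649, -0.7516743718522559]]
.3178,-.5034,.035 -> [-2.2  1.  -0.4]
```

View pics/g2.png

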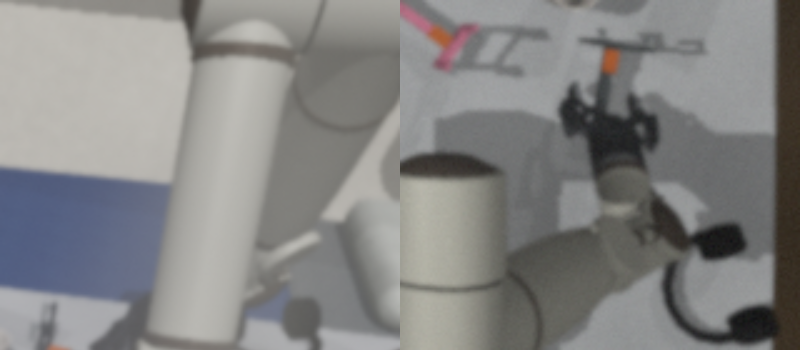

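The top view shows the fingers straddling the bar at crop (608,105), with the arm standing upright and the pad clear at (610,60). I'll grip and lift.

Request:
apply_moves(rows=[[0,0,0,0,0],[0,0,0,0,0],[0,0,0,0,0],[0,0,0,0,0],[0,0,0,0,0],[0,0,0,0,0],[0,33,0,-37,0],[0,66,0,-75,0],[0,99,0,-113,0],[0,132,0,-150,0]])

```text
t: 19.8
ee_pos: [0.219, -0.4893, 0.3517]
tcp_rot: [0.02, 0.933, -0.077, 0.351]
wrist_force: [0.6, -1.7, -2.3]
finger_gap: 0.0146
grip_force: 59.0
```

```bash
cat > st.py <<'E'
from fit import *
import sys
# stand-frame position of the grasp point, targets given in stand frame (mm)
ps=np.array([.6755,-.1314,-.1623])
s=arm.observe();M=R.from_quat(np.roll(s['tcp_rot'],-1)).as_matrix();g=s['ee_pos']+.1547*M[:,2]
Rs=R.from_euler('z',ps[2]).as_matrix();o=np.array([ps[0],ps[1],0])
print('t',s['t'],'grasp in stand',np.round(1000*Rs.T@(g-o),1),'F stand',np.round(Rs.T@s['wrist_force'],1),'tool in stand\n',Rs.T@M)
for a in sys.argv[1:]:
    d=np.array([float(v) for v in a.split(',')])/1000; print(a,'->',np.round(1000*M.T@(o+Rs@d-g),1))
E
python3 st.py -200,0,131 -130,0,131 -75,0,128
```

```text
t 19.8 grasp in stand [-291.  -424.6  235.1] F stand [ 0.8 -1.5 -2.3] tool in stand
 [[ 0.7534  0.0037  0.6576]
 [-0.0084 -0.9999  0.0152]
 [ 0.6576 -0.0169 -0.7532]]
-200,0,131 -> [  -3.5 -422.5  144.7]
-130,0,131 -> [  49.2 -422.2  190.7]
-75,0,128 -> [  88.7 -421.9  229.1]
```

Request:
apply_moves(rows=[[0,0,-45,5,0],[0,0,-92,10,0],[0,0,-140,15,0],[0,0,-188,20,0],[0,0,-236,30,0],[0,0,-284,45,0],[0,0,-330,60,0],[0,0,-375,80,0],[0,0,-410,95,0],[0,0,-422,95,0],[0,0,-422,95,0],[0,0,-422,95,0]])

```text
t: 21.0
ee_pos: [0.3476, -0.0821, 0.2853]
tcp_rot: [0.021, 0.933, -0.076, 0.351]
wrist_force: [-0.3, -0.0, -2.2]
finger_gap: 0.0149
grip_force: 59.4
```

```bash
python3 st.py -130,0,128 -75,0,128
python3 - <<'E'
from fit import *
fs=[grab_frame('side'),grab_frame('top')]
ps=np.array([.6755,-.1314,-.1623])
s=arm.observe();M=R.from_quat(np.roll(s['tcp_rot'],-1)).as_matrix();g=s['ee_pos']+.1547*M[:,2]
# predicted arm pose from gripper
yaw=np.arctan2(M[0,1],-M[1,1]); print('yaw',yaw)
z=g[2]-.035; p0=np.array([g[0]+.0735*np.cos(yaw),g[1]+.0735*np.sin(yaw),yaw]); print('pred',p0,z)
for q in (fs,fs[:1],fs[1:]): print('arm',fit(q,ARM,p0,z,(1.5,.8)))
for q in (fs,fs[:1],fs[1:]): print('stand',fit(q,STAND,ps,0,(1.5,.8)))
can=[]
for f,(x,y) in zip(fs,((230,70),(290,100))):
    im=cv2.resize(f['img'][y:y+140,x:x+130,::-1],None,fx=3,fy=3,interpolation=cv2.INTER_CUBIC)
    can.append(im)
cv2.imwrite('pics/ins1.png',np.hstack(can))
E
```

```text
t 21.0 grasp in stand [-229.7   -2.1  168.9] F stand [-0.3 -0.1 -2.2] tool in stand
 [[ 0.7527  0.0046  0.6583]
 [-0.0065 -0.9999  0.0144]
 [ 0.6583 -0.0151 -0.7526]]
-130,0,128 -> [48.1 -1.1 96.4]
-75,0,128 -> [ 89.5  -0.8 132.6]
yaw -0.16039518571885863
pred [ 0.5211 -0.1094 -0.1604] 0.1344565040188089
arm (array([ 0.5262, -0.1113, -0.2805]), np.float32(-1.3455575))
arm (array([ 0.5162, -0.1079, -0.11  ]), np.float32(-0.6777312))
arm (array([ 0.5234, -0.1106, -0.1392]), np.float32(-0.66541773))
stand (array([ 0.6756, -0.1317, -0.1608]), np.float32(-1.0231985))
stand (array([ 0.6739, -0.1293, -0.1541]), np.float32(-0.60170114))
stand (array([ 0.6804, -0.1339, -0.1664]), np.float32(-0.46792427))
```

View pics/ins1.png

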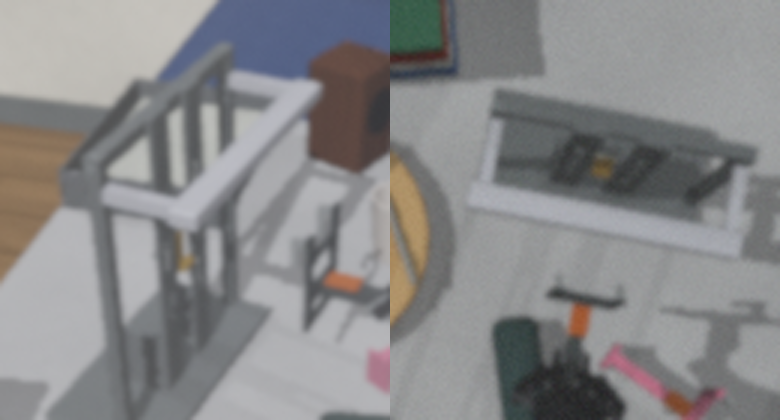

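Request:
apply_moves(rows=[[0,10,0,45,0],[0,25,0,75,0],[0,45,-1,94,0],[0,60,-1,106,0],[0,71,-1,115,0],[0,71,-1,115,0],[0,71,-1,115,0]])

```text
t: 21.8
ee_pos: [0.4752, -0.102, 0.2458]
tcp_rot: [0.021, 0.933, -0.078, 0.351]
wrist_force: [-0.2, 0.3, -2.5]
finger_gap: 0.0155
grip_force: 59.4
```

```bash
python3 st.py -73,0,129
python3 - <<'E'
from fit import *
fs=[grab_frame('side'),grab_frame('top')]
for n in('claw_left','claw_right','slot_left','slot_right','grip','pad'):
    print(n,[[(np.round(d['at'],1).tolist(),round(d['confidence'],2)) for d in pinpoint(n,f)[:2]] for f in fs])
ps=np.array([.6755,-.1314,-.1623])
s=arm.observe();M=R.from_quat(np.roll(s['tcp_rot'],-1)).as_matrix();g=s['ee_pos']+.1547*M[:,2]
yaw=np.arctan2(M[0,1],-M[1,1]); p=np.array([g[0]+.073*np.cos(yaw),g[1]+.073*np.sin(yaw),yaw]); z=g[2]-.036
SL=samp(box(0,5,29,41,163,203)+box(0,5,-41,-29,163,203),.003)
CL=samp(box(0,16,32,38,98,106)+box(8,16,32,38,73,98)+box(0,16,-38,-32,98,106)+box(8,16,-38,-32,73,98),.003)
can=[]
for f,(x,y,k) in zip(fs,((255,90,6),(315,130,6))):
    im=cv2.resize(f['img'][y:y+98,x:x+66,::-1],None,fx=k,fy=k,interpolation=cv2.INTER_CUBIC)
    for P,q,zz,c in((SL,ps,0,(0,255,0)),(CL,p,z,(0,0,255)),(ARM,p,z,(255,255,0))):
        for u in (proj(f,W(q,P,zz))-[x,y]+.5)*k: cv2.circle(im,tuple(int(v) for v in u),0,c,-1)
    can.append(im)
cv2.imwrite('pics/ins2.png',np.hstack(can))
E
```

```text
t 21.8 grasp in stand [-100.5   -1.3  129.4] F stand [-0.2  0.3 -2.5] tool in stand
 [[ 0.7526  0.0021  0.6585]
 [-0.0086 -0.9999  0.013 ]
 [ 0.6585 -0.0154 -0.7525]]
-73,0,129 -> [20.4 -1.3 18.4]
claw_left [[([376.9, 162.0], 0.85), ([289.7, 159.1], 0.68)], [([401.4, 232.7], 0.84), ([232.9, 243.1], 0.71)]]
claw_right [[([300.4, 150.2], 0.95), ([392.3, 171.1], 0.7)], [([371.4, 158.8], 0.58), ([241.6, 257.7], 0.58)]]
slot_left [[([286.4, 159.3], 0.7)], [([351.2, 152.5], 0.92)]]
slot_right [[([297.8, 148.1], 0.59)], [([369.6, 157.1], 0.64), ([332.2, 226.8], 0.61)]]
grip [[([321.8, 171.7], 0.87), ([399.3, 347.8], 0.69)], [([375.1, 227.2], 0.83), ([357.3, 183.8], 0.69)]]
pad [[([376.7, 174.3], 0.84), ([304.5, 161.2], 0.76)], [([230.4, 254.9], 0.74), ([359.2, 172.4], 0.59)]]
```

View pics/ins2.png

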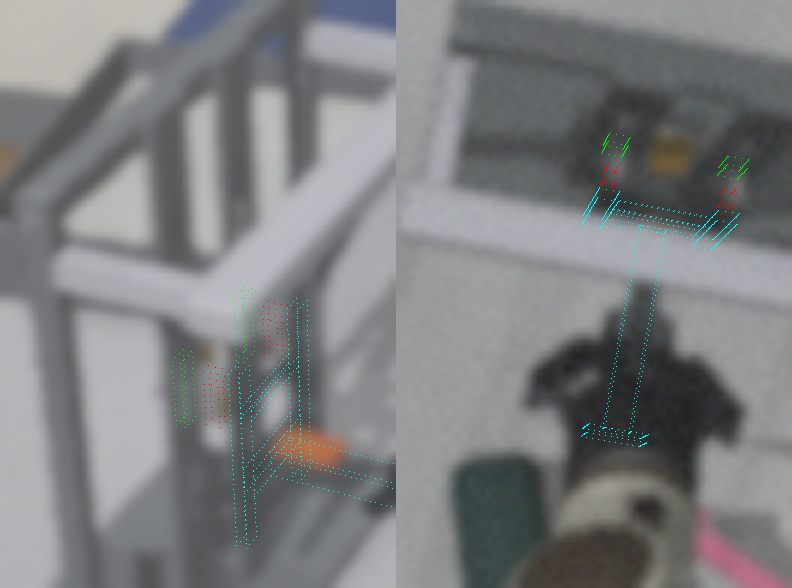

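Run:
```python
from fit import *
np.set_printoptions(precision=1,suppress=True,linewidth=200)
ps=np.array([.6755,-.1314,-.1623])
s=arm.observe();M=R.from_quat(np.roll(s['tcp_rot'],-1)).as_matrix();g=s['ee_pos']+.1547*M[:,2]
yaw=np.arctan2(M[0,1],-M[1,1]); p=np.array([g[0]+.073*np.cos(yaw),g[1]+.073*np.sin(yaw),yaw]); z=g[2]-.036
f=grab_frame('top')
C=np.array([[8,35,106],[8,-35,106],[0,35,110],[0,-35,110]])/1e3
print('claw tongue mid L/R, strap tops',proj(f,W(p,C,z)).tolist())
print('latch',proj(f,W(ps,np.array([[-2.5,0,160]])/1e3)), 'slot mid', proj(f,W(ps,np.array([[0,35,183],[0,-35,183]])/1e3)).tolist())
print('px/mm y', (proj(f,W(p,np.array([[.008,.001,.106]]),z))-proj(f,W(p,np.array([[.008,0,.106]]),z))))
I=f['img'].astype(int)
print('gray rows 150-170 cols 346-376'); print(np.array2string(I.mean(2).astype(int)[150:170,346:378],max_line_width=250))
yel=(I[...,0]-I[...,2])[140:170,340:380]; ys,xs=np.nonzero(yel>45); print('brass',xs.mean()+340,ys.mean()+140,len(xs))
```

```text
claw tongue mid L/R, strap tops [[350.4188234732958, 159.03609134978805], [370.2441868598049, 162.75060202142055], [350.1256916800115, 161.10634857882195], [370.0151121473216, 164.83063677829307]]
latch [[359.9 158.1]] slot mid [[350.97555106946965, 154.43146524345474], [370.54048681552547, 158.17676274966266]]
px/mm y [[-0.3 -0.1]]
gray rows 150-170 cols 346-376
[[ 73  72  64  56  58  68  78  78  75  64  63  62  68  78  82  81  79  77  79  83  82  91  95  91  80  72  62  60  60  62  60  58]
 [ 68  66  61  60  58  68  74  72  68  62  64  67  74  90  94  90  83  82  80  82  87  88  90  85  78  64  61  62  61  58  62  58]
 [ 66  63  57  62  62  65  66  64  63  61  60  65  79  86  93  88  85  81  81  84  86  86  85  75  64  59  61  61  56  58  56  60]
 [ 62  59  58  64  66  71  68  66  61  58  57  65  70  80  78  79  78  79  82  83  86  79  72  65  59  62  63  68  63  59  59  55]
 [ 62  59  62  67  73  79  74  66  57  56  61  65  70  69  70  71  71  71  72  77  77  71  66  62  61  62  71  71  67  60  62  60]
 [ 63  59  65  72  80  92  86  75  63  64  67  73  74  77  73  73  71  69  73  
[... 1231 characters left out ...]
 [130 115 103  92  89  81  77  74  67  70  68  65  66  68  65  66  63  60  59  53  57  50  50  53  54  63  74  77  80  81  79  83]
 [157 149 141 136 128 122 114 106 100  98  96  91  87  79  75  67  65  64  59  56  54  55  49  51  60  72  80  89  89  90  89  92]
 [168 164 166 161 161 157 149 141 136 137 133 128 117 110 102  93  83  76  71  63  58  57  53  62  74  88  90  96  97  98  98  99]
 [172 172 171 173 172 169 165 164 161 160 157 151 147 143 134 130 123 109  98  89  88  81  76  80  85  93  97 100  97  98  95  98]
 [176 176 175 174 172 174 170 170 172 170 168 167 164 162 161 157 152 142 136 129 128 120 114 109 110 110 105 104  95  93  93  90]]
brass 360.2857142857143 156.57142857142858 7
```

Request:
apply_moves(rows=[[0,5,-1.5,4,0],[0,9,-1.5,8,0],[0,12,-1.5,11,0],[0,15,-1.5,14,0],[0,15,-1.5,14,0]])

```text
t: 23.05
ee_pos: [0.4966, -0.103, 0.2454]
tcp_rot: [0.021, 0.933, -0.077, 0.352]
wrist_force: [0.7, 1.0, -2.4]
finger_gap: 0.0152
grip_force: 59.4
```

```bash
python3 st.py -73,0,129
```

```text
t 23.05 grasp in stand [-79.1   1.3 129.1] F stand [ 0.5  1.1 -2.4] tool in stand
 [[ 0.7521  0.0038  0.659 ]
 [-0.0071 -0.9999  0.0138]
 [ 0.659  -0.0151 -0.752 ]]
-73,0,129 -> [4.6 1.3 4.1]
```

Request:
apply_moves(rows=[[0,3,1,2.6,0],[0,5,1,4.4,0],[0,6,1,5.3,0],[0,6,1,5.3,0]])

```text
t: 23.45
ee_pos: [0.5007, -0.1041, 0.2427]
tcp_rot: [0.02, 0.934, -0.077, 0.348]
wrist_force: [-45.6, 3.0, 20.6]
finger_gap: 0.0151
grip_force: 66.1
```

```bash
python3 st.py -73,0,101
```

```text
t 23.45 grasp in stand [-75.8   1.1 125.6] F stand [-45.4  -4.4  20.6] tool in stand
 [[ 0.7572  0.005   0.6532]
 [-0.0072 -0.9998  0.016 ]
 [ 0.6532 -0.0168 -0.757 ]]
-73,0,101 -> [-13.9   1.6  20.4]
```

Request:
apply_moves(rows=[[0,-3,0,-2.6,0],[0,-3,0,-2.6,0],[0,-5,0,-0.3,0],[0,-7,0,2,0],[0,-9,0,4.2,0],[0,-11,0,6.5,0],[0,-11,0,6.5,0]])

```text
t: 24.15
ee_pos: [0.4989, -0.1038, 0.2317]
tcp_rot: [0.02, 0.933, -0.077, 0.35]
wrist_force: [-8.6, 0.7, -1.9]
finger_gap: 0.0148
grip_force: 59.8
```

```bash
python3 st.py -73,0,101
```

```text
t 24.15 grasp in stand [-77.2   1.  115. ] F stand [-8.6 -0.6 -1.9] tool in stand
 [[ 0.7544  0.0039  0.6564]
 [-0.0079 -0.9999  0.015 ]
 [ 0.6564 -0.0165 -0.7543]]
-73,0,101 -> [-6.   1.3 13.3]
```

Request:
apply_moves(rows=[[0,-1.3,0,1.5,0],[0,-2,0,2.3,0],[0,-2,0,2.3,0]])

```text
t: 24.45
ee_pos: [0.4987, -0.1036, 0.2289]
tcp_rot: [0.02, 0.933, -0.077, 0.35]
wrist_force: [-24.3, 3.2, 10.3]
finger_gap: 0.0147
grip_force: 62.4
```

```bash
python3 st.py -73,0,101; python3 -c "
from h import *
f=grab_frame('side')
cv2.imwrite('pics/in3.png',cv2.resize(f['img'][100:200,255:355,::-1],None,fx=6,fy=6,interpolation=cv2.INTER_CUBIC))"
```

```text
t 24.45 grasp in stand [-77.5   1.1 112.2] F stand [-24.5  -0.8  10.3] tool in stand
 [[ 0.7543  0.0042  0.6565]
 [-0.0075 -0.9999  0.015 ]
 [ 0.6564 -0.0163 -0.7542]]
-73,0,101 -> [-4.   1.3 11.3]
```

View pics/in3.png

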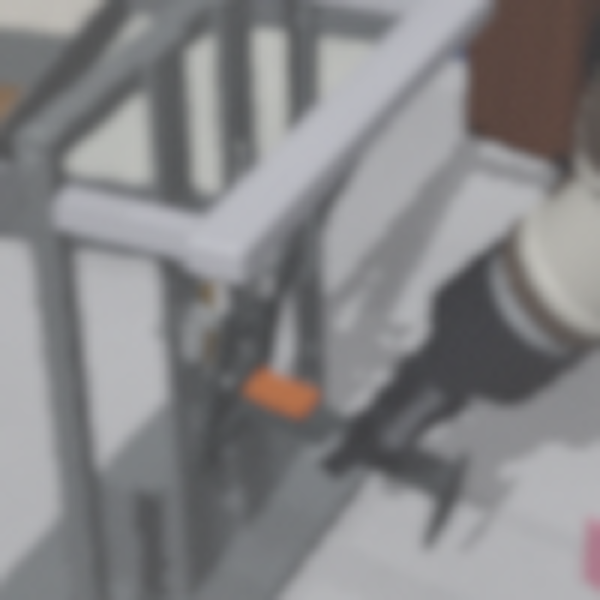

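The side view shows the arm against the uprights with its claws in the middle slots. It rests on the latch, and the pad at crop (283,393) is free. I'll release and come back with closed fingers to press the pad.

Request:
apply_moves(rows=[[1,0,0,0,0],[1,0,0,0,0],[1,0,0,0,0],[1,0,0,0,0],[1,0,0,-25,0],[1,0,0,-55,0],[0,0,0,-80,0],[0,10,1,-80,0],[0,25,1,-75,0],[0,25,1,-75,0],[0,25,1,-75,0]])

```text
t: 25.6
ee_pos: [0.4696, -0.1014, 0.3025]
tcp_rot: [0.021, 0.933, -0.077, 0.351]
wrist_force: [0.4, -0.1, -0.7]
finger_gap: 0.0123
grip_force: 0.0
```

```bash
python3 st.py -61,0,168 -41,0,145
python3 - <<'E'
from fit import *
ps=np.array([.6755,-.1314,-.1623])
fs=[grab_frame('side'),grab_frame('top')]
for n in ('pad','claw_left','claw_right','latch'):
    for f in fs: print(n,[(np.round(d['at'],1).tolist(),round(d['confidence'],2)) for d in pinpoint(n,f)[:4]])
for dz in (65,77):
  for f in fs: print(dz,'pred pad',proj(f,W(ps,np.array([[-28.5,0,47+dz],[-32.5,0,47+dz]])/1e3)).tolist())
E
```

```text
t 25.6 grasp in stand [-106.2   -1.5  186.1] F stand [ 0.4 -0.  -0.7] tool in stand
 [[ 0.7528  0.0042  0.6582]
 [-0.007  -0.9999  0.0144]
 [ 0.6582 -0.0155 -0.7527]]
-61,0,168 -> [22.1 -1.  43.3]
-41,0,145 -> [22.  -0.5 73.8]
pad [([379.6, 176.7], 0.83), ([303.4, 180.5], 0.72), ([253.0, 251.8], 0.72), ([383.2, 328.7], 0.61)]
pad [([232.9, 257.1], 0.77), ([387.3, 233.9], 0.66), ([291.1, 176.7], 0.49), ([356.0, 172.3], 0.4)]
claw_left [([378.1, 163.7], 0.74), ([366.1, 318.4], 0.6), ([289.1, 177.0], 0.59)]
claw_left [([233.5, 242.5], 0.73), ([401.7, 231.2], 0.55), ([278.8, 151.5], 0.43), ([348.8, 160.0], 0.42)]
claw_right [([298.8, 165.6], 0.97), ([387.1, 303.1], 0.78), ([393.7, 168.4], 0.66), ([289.9, 178.3], 0.31)]
claw_right [([245.4, 256.2], 0.78), ([388.1, 244.5], 0.72), ([366.7, 161.6], 0.65)]Traceback (most recent call last):
  File "<stdin>", line 5, in <module>
ValueError: it knows: claw_left, claw_right, cup, display_arm, glasses_case, grip, highlighter, lightbar, notes, pad, pencil, seat, sharpener, slot_left, slot_right, stand, turntable, vase
```

Run:
```python
from fit import *
ps=np.array([.6755,-.1314,-.1623])
fs=[grab_frame('side'),grab_frame('top')]
for dz in (65,77,93):
  for f in fs: print(dz,'pred pad, clawR, clawL',np.round(proj(f,W(ps,np.array([[-30,0,47+dz],[10,-35,73+dz],[10,35,73+dz]])/1e3)),1).tolist())
cv2.imwrite('pics/in4.png',cv2.resize(fs[0]['img'][100:200,255:355,::-1],None,fx=6,fy=6,interpolation=cv2.INTER_CUBIC))
```

```text
65 pred pad, clawR, clawL [[300.1, 169.3], [293.7, 154.6], [283.9, 165.6]]
65 pred pad, clawR, clawL [[357.0, 167.5], [369.2, 157.5], [350.2, 153.9]]
77 pred pad, clawR, clawL [[299.9, 166.3], [293.6, 151.6], [283.7, 162.5]]
77 pred pad, clawR, clawL [[357.3, 167.0], [369.7, 157.0], [350.6, 153.3]]
93 pred pad, clawR, clawL [[299.8, 162.3], [293.4, 147.5], [283.4, 158.3]]
93 pred pad, clawR, clawL [[357.8, 166.4], [370.3, 156.2], [351.0, 152.5]]
```

View pics/in4.png

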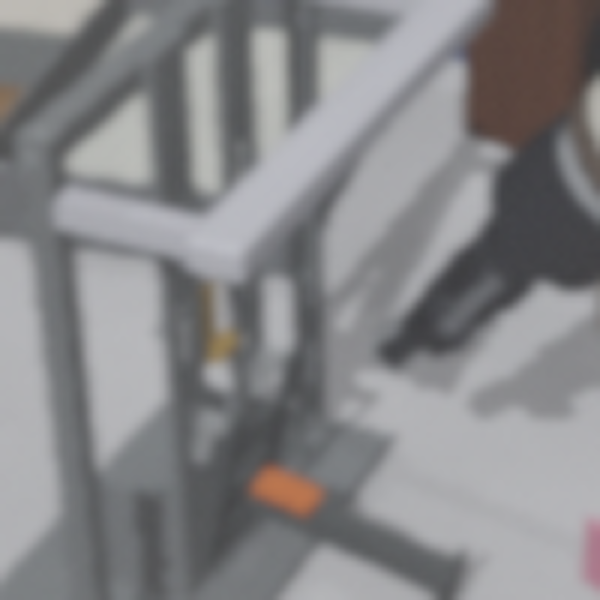

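The picture shows the arm has slipped down after release. The pad is now at crop (287,490), about 60 mm lower, so its foot is on the stand's base in front of the uprights. The light bar and latch look untouched. I'll fit its pose, pick it up again and reinsert it, testing the hook with a pull before letting go.

Run:
```python
from fit import *
from scipy.optimize import minimize
np.set_printoptions(precision=4,suppress=True)
ps=np.array([.6755,-.1314,-.1623])
fs=[grab_frame('side'),grab_frame('top')]
def pts(q,P):  # q: x,y,yaw,z,pitch(nose down +) in stand frame
    A=P@R.from_euler('ZY',[q[2],q[4]]).as_matrix().T+[q[0],q[1],q[3]]
    return W(ps,A)
for sg in (-1,):
  pass
CL=samp(box(0,16,32,38,98,106)+box(8,16,32,38,73,98)+box(0,16,-38,-32,98,106)+box(8,16,-38,-32,73,98),.003)
P=np.vstack([ARM,CL])
def run(fs,q0,free,name):
    for s in (2,1):
        gs=[G(f,s) for f in fs]
        def cost(v):
            q=q0.copy();q[free]=v
            return -sum(cv2.remap(g,*[a.astype(np.float32) for a in proj(f,pts(q,P)).T[:,:,None]],cv2.INTER_LINEAR).mean() for f,g in zip(fs,gs))
        st=np.array([.006,.005,.04,.006,.04])[free]
        r=minimize(cost,q0[free],method='Nelder-Mead',options=dict(initial_simplex=np.vstack([q0[free],q0[free]+np.diag(st)]))); q0=q0.copy();q0[free]=r.x
    print(name,q0,r.fun)
# nose down: bar (-x) lower => rotation about y: point (-1,0,0) z comp = +sin(pitch)*... Ry(p): z=-x sin p -> for x=-1 z=+sin p; so nose down is p<0
for x in (-.005,-.015):
  for pt in (0,-.09): run(fs,np.array([x,0,0,.012,pt]),[0,1,2,3,4],(x,pt))
print('fixed'); run(fs,np.array([-.012,0,0,.012,-.09]),[0,1,2],'f')
```

```text
(-0.005, 0) [-0.0156  0.0218 -0.0332  0.0498 -0.1709] -1.3563263416290283
(-0.005, -0.09) [-0.0155  0.0222 -0.0311  0.0498 -0.167 ] -1.355995774269104
(-0.015, 0) [-0.0155  0.0207 -0.0418  0.0487 -0.1674] -1.3558313846588135
(-0.015, -0.09) [-0.0156  0.0215 -0.035   0.0495 -0.169 ] -1.3565630912780762
fixed
f [-0.0126  0.0059 -0.0378  0.012  -0.09  ] -1.2439844608306885
```

Run:
```python
from fit import *
np.set_printoptions(precision=1,suppress=True)
ps=np.array([.6755,-.1314,-.1623])
fs=[grab_frame('side'),grab_frame('top')]
Rs=R.from_euler('z',ps[2]).as_matrix();o=np.array([ps[0],ps[1],0])
cs=[]
for f,(x0,x1,y0,y1) in zip(fs,((285,330,160,200),(340,375,155,195))):
    h=cv2.cvtColor(f['img'],cv2.COLOR_RGB2HSV).astype(int); m=(h[...,0]<16)&(h[...,1]>110)
    m2=np.zeros_like(m);m2[y0:y1,x0:x1]=m[y0:y1,x0:x1]; ys,xs=np.nonzero(m2); cs.append((xs.mean(),ys.mean())); print('orange',cs[-1],len(xs),np.ptp(xs),np.ptp(ys))
print('pad tri (stand)',1000*Rs.T@(tri(fs,cs)-o))
obs=[]
L={'grip':(-75,0,35),'pad':(-28.5,0,47),'claw_left':(12,35,73),'claw_right':(12,-35,73),'display_arm':(0,0,0)}
for n in L:
    for f,(x0,x1,y0,y1) in zip(fs,((275,345,155,215),(340,380,145,200))):
        for d in pinpoint(n,f):
            u=d['at']
            if x0<u[0]<x1 and y0<u[1]<y1: print(n,f['fx']>0 and ('side' if f is fs[0] else 'top'),np.round(u,1),round(d['confidence'],2)); obs.append((n,f,u,d['confidence']))
for i,c in enumerate(cs): obs.append(('pad',fs[i],c,1))
def res(q):
    A=R.from_euler('ZYX',q[3:])
    return np.concatenate([(proj(f,(o+Rs@(A.apply(np.array(L[n])/1e3)+q[:3])))[0]-u)*c for n,f,u,c in obs])
for q0 in ([-.01,0,.015,0,0,0],[-.015,0,.04,0,-.2,0]):
    r=least_squares(res,q0,loss='soft_l1',x_scale=[.01]*3+[.1]*3); print('pose mm',r.x[:3]*1000,'ypr deg',np.degrees(r.x[3:]),r.cost, res(r.x))
```

```text
orange (np.float64(302.22), np.float64(181.42)) 50 10 7<stdin>:9: RuntimeWarning: Mean of empty slice.
  ret = ret.dtype.type(ret / rcount)
Traceback (most recent call last):
ValueError: zero-size array to reduction operation maximum which has no identity
```

Request:
apply_moves(rows=[[0.5,0,0,-50,0],[0.5,0,0,-100,0],[0.5,0,0,-150,0],[0.5,0,0,-150,0]])

```text
t: 26.7
ee_pos: [0.37, -0.0872, 0.4247]
tcp_rot: [0.026, 0.93, -0.075, 0.359]
wrist_force: [0.1, -0.0, 0.4]
finger_gap: 0.0429
grip_force: 0.0
```

```bash
cat > pose.py <<'E'
from fit import *
np.set_printoptions(precision=1,suppress=True)
ps=np.array([.6755,-.1314,-.1623])
Rs=R.from_euler('z',ps[2]).as_matrix();o=np.array([ps[0],ps[1],0])
L={'grip':(-75,0,35),'pad':(-28.5,0,47),'claw_left':(12,35,73),'claw_right':(12,-35,73),'display_arm':(0,0,0)}
def measure(fs,q0s,boxes=((275,345,150,215),(340,380,145,205))):
    obs=[]
    for i,(f,(x0,x1,y0,y1)) in enumerate(zip(fs,boxes)):
        h=cv2.cvtColor(f['img'],cv2.COLOR_RGB2HSV).astype(int); m=(h[...,0]<16)&(h[...,1]>100)
        ys,xs=np.nonzero(m[y0:y1,x0:x1]); print('orange',i,len(xs),xs.mean()+x0 if len(xs) else 0,ys.mean()+y0 if len(xs) else 0)
        if len(xs)>15: obs.append(('pad',f,(xs.mean()+x0,ys.mean()+y0),1))
        for n in L:
            for d in pinpoint(n,f):
                u=d['at']
                if x0<u[0]<x1 and y0<u[1]<y1: print(n,i,np.round(u,1),round(d['confidence'],2)); obs.append((n,f,u,d['confidence'])); break
    def res(q):
        A=R.from_euler('ZYX',q[3:])
        return np.concatenate([(proj(f,(o+Rs@(A.apply(np.array(L[n])/1e3)+q[:3])))[0]-u)*c for n,f,u,c in obs])
    for q0 in q0s:
        r=least_squares(res,q0,loss='soft_l1',x_scale=[.01]*3+[.1]*3); print('pose mm',r.x[:3]*1000,'ypr deg',np.degrees(r.x[3:]),r.cost,res(r.x))
    return r.x
E
python3 - <<'E'
from pose import *
fs=[grab_frame('side'),grab_frame('top')]
measure(fs,([-.01,0,.015,0,0,0],[-.015,0,.04,0,-.2,0]))
I=fs[1]['img']; print(I[165:190:2,346:372:2].mean(2).astype(int))
E
python3 st.py
```

```text
orange 0 54 302.14814814814815 181.35185185185185
grip 0 [313.7 189.8] 0.85
pad 0 [303.9 180.1] 0.97
claw_left 0 [290.8 175.3] 0.69
claw_right 0 [300.1 166.8] 0.62
display_arm 0 [294.2 185.2] 0.58
orange 1 0 0 0
grip 1 [351.6 182.8] 0.58
pad 1 [356.6 171. ] 0.67
claw_left 1 [349.2 160.2] 0.74
claw_right 1 [368.1 162.6] 0.77
display_arm 1 [357.4 164. ] 0.59
pose mm [ 1.4 -5.  27.1] ypr deg [ -2.4 -15.9  -0.3] 3.980039997568661 [ 1.1 -0.5  0.4  0.  -0.7  0.8 -1.   0.1 -0.4 -1.5 -0.5  0.6  0.7  0.1
 -0.4  0.5  0.3 -0.2 -0.1  1.3 -0.1 -0.6]
pose mm [ 1.4 -5.  27.1] ypr deg [ -2.4 -15.9  -0.3] 3.9800399979491714 [ 1.1 -0.5  0.4  0.  -0.7  0.8 -1.   0.1 -0.4 -1.5 -0.5  0.6  0.7  0.1
 -0.4  0.5  0.3 -0.2 -0.1  1.3 -0.1 -0.6]
[[134 117 110 104  90  79  80  80  74  67  69  96  77]
 [171 166 161 152 145 138 126 113 101  87  76  76  73]
 [177 174 174 172 170 170 166 159 153 143 132 112 103]
 [176 172 174 175 175 172 172 170 170 168 165 162 160]
 [166 168 170 172 171 171 173 172 173 172 171 169 167]
 [143 142 146 147 156 164 167 168 169 172 171 172 170]
 [155 155 147 110  93 116 141 145 148 157 160 166 168]
 [156 156 149  95  78 118 144 145 136 123 118 127 134]
 [152 151 138  84  78 132 149 147 138 116 113 112 116]
 [150 150 126  75  87 135 146 143 127 115 114 112 122]
 [149 143 114  76 100 140 145 131 116 115 116 115 128]
 [147 143 100  73 109 146 144 118 114 112 112 114 137]
 [148 138  93  75 119 146 143 119 115 113 115 127 148]]
t 27.3 grasp in stand [-205.1   -3.6  298.6] F stand [ 0.   0.3 -0.3] tool in stand
 [[ 0.7533  0.0038  0.6577]
 [-0.0077 -0.9999  0.0146]
 [ 0.6577 -0.016  -0.7531]]
```

Run:
```python
from pose import *
from scipy.optimize import minimize
f=grab_frame('side')
CL=samp(box(0,16,32,38,98,106)+box(8,16,32,38,73,98)+box(0,16,-38,-32,98,106)+box(8,16,-38,-32,73,98),.003)
P=ARM
for name,x,y,w,h,k,q0 in(('ins2',255,90,66,98,6,[-.0275,.0935,0]),('in3',255,100,100,100,6,[-.0045,.076,0]),('in4',255,100,100,100,6,[0,.027,-.25])):
    im=cv2.imread(f'pics/{name}.png')[:h*k,:w*k,::-1]
    g=dict(f);I=np.zeros_like(f['img']);I[:]=128
    I[y:y+h,x:x+w]=cv2.resize(im,(w,h),interpolation=cv2.INTER_AREA);g['img']=I
    if name=='in3' or 1:
        hs=cv2.cvtColor(I,cv2.COLOR_RGB2HSV).astype(int);m=(hs[...,0]<16)&(hs[...,1]>100);m[:155]=0;m[:,:285]=0;ys,xs=np.nonzero(m);print(name,'orange',xs.mean(),ys.mean(),len(xs))
    for y0 in (0,.003):
        q=np.array(q0,float)
        for s in (2,1,.7):
            gg=G(g,s)
            def cost(q):
                A=P@R.from_euler('Y',q[2]).as_matrix().T+[q[0],y0,q[1]]
                u=proj(g,(A@Rs.T)+o); return -cv2.remap(gg,*[a.astype(np.float32) for a in u.T[:,:,None]],cv2.INTER_LINEAR).mean()
            r=minimize(cost,q,method='Nelder-Mead',options=dict(initial_simplex=np.vstack([q,q+np.diag([.006,.006,.06])])));q=r.x
        print(name,y0,'x,z mm',q[:2]*1000,'pitch deg',np.degrees(q[2]),round(r.fun,3))
    A=np.array([[-28.5,0,45]])/1e3+[q0[0],0,q0[1]]; print('pred orange',proj(g,A@Rs.T+o))
```

```text
ins2 orange 306.42857142857144 164.23809523809524 42
ins2 0 x,z mm [38.7 75.4] pitch deg 15.603530061818702 nan
ins2 0.003 x,z mm [37.4 77.6] pitch deg 15.605909670312407 nan
pred orange [[307.  164.6]]
in3 orange 301.2909090909091 165.2 55
in3 0 x,z mm [ 3.  97.3] pitch deg -4.4068988174175034 -0.963
in3 0.003 x,z mm [  1.1 100.4] pitch deg -4.063698122555058 -0.963
pred orange [[300.8 167.3]]
in4 orange 302.14814814814815 181.35185185185185 54
in4 0 x,z mm [12.1 87.1] pitch deg -34.76139058162224 -0.978
in4 0.003 x,z mm [36.3 39.1] pitch deg -16.33723814420757 -0.946
pred orange [[300.  178.9]]fit.py:15: RuntimeWarning: divide by zero encountered in divide
  g=np.sqrt((gx**2+gy**2).max(0)); return np.minimum(g/np.percentile(g,97),1).astype(np.float32)
fit.py:15: RuntimeWarning: invalid value encountered in divide
  g=np.sqrt((gx**2+gy**2).max(0)); return np.minimum(g/np.percentile(g,97),1).astype(np.float32)
```

Request:
apply_moves(rows=[[0.7,-20,-1,45,0],[0.7,-40,-2,90,0],[0.7,-60,-2,135,0],[0.7,-75,-2,176,0],[0.7,-75,-2,215,0],[0.7,-75,-2,250,0],[0.7,-75,-2,270,0],[0.7,-75,-2,276,0],[0.7,-75,-2,276,0]])

```text
t: 28.25
ee_pos: [0.4965, -0.1015, 0.1576]
tcp_rot: [0.02, 0.933, -0.077, 0.35]
wrist_force: [0.0, -0.4, 0.2]
finger_gap: 0.0597
grip_force: 0.0
```

```bash
python3 st.py
python3 - <<'E'
from pose import *
f=grab_frame('side');t=grab_frame('top')
# network bias of claw points on the initial pictures (arm level on turntable)
p=np.array([.6526,.2496,.2844])
for n,c in (('claw_left',(12,35,73)),('claw_right',(12,-35,73)),('pad',(-28.5,0,47)),('grip',(-75,0,35))):
    print(n,proj(f,W(p,np.array([c])/1e3,.03))[0],proj(t,W(p,np.array([c])/1e3,.03))[0])
print('obs cl 248,268 / 246,164 ; cr 254,247 / 265,157 ; pad 269,260/259,172; grip 288,264/263,184')
E
```

```text
t 28.25 grasp in stand [-79.8   2.8  41. ] F stand [ 0.1 -0.4  0.2] tool in stand
 [[ 0.7536  0.0035  0.6573]
 [-0.0078 -0.9999  0.0143]
 [ 0.6573 -0.0159 -0.7535]]
claw_left [249.1 265.6] [244.8 162.7]
claw_right [252.1 244.7] [263.2 157.9]
pad [267.4 261.1] [257.6 171.8]
grip [285.5 263.7] [261.1 184.1]
obs cl 248,268 / 246,164 ; cr 254,247 / 265,157 ; pad 269,260/259,172; grip 288,264/263,184
```

Request:
apply_moves(rows=[[0,0,4,0,0],[0,0,4,0,0],[0,0,4,0,0],[0,0,4,0,0],[0,0,4,0,0],[0,-7,4,-14,0],[0,-15,4,-29,0],[0,-19,8,-42,0],[0,-25,10,-35,0],[0,-30,10,-29,0],[0,-35,10,-24,0],[0,-35,10,-24,0]])

```text
t: 29.55
ee_pos: [0.4547, -0.1054, 0.1552]
tcp_rot: [0.021, 0.932, -0.077, 0.353]
wrist_force: [1.5, 0.4, 6.9]
finger_gap: 0.0152
grip_force: 61.8
```

```bash
python3 st.py
```

```text
t 29.55 grasp in stand [-119.7   -7.9   39.3] F stand [1.4 0.6 6.9] tool in stand
 [[ 0.7493  0.0036  0.6622]
 [-0.0074 -0.9999  0.0137]
 [ 0.6622 -0.0151 -0.7492]]
```

Request:
apply_moves(rows=[[0.4,0,0,0,0],[0.4,0,0,0,0],[0.4,0,0,0,0],[0.4,0,0,0,0]])

```text
t: 29.95
ee_pos: [0.4529, -0.1045, 0.1534]
tcp_rot: [0.021, 0.933, -0.077, 0.351]
wrist_force: [0.1, 0.1, 0.8]
finger_gap: 0.0343
grip_force: 0.0
```

```bash
python3 st.py -119,-7,35.5
cat > chk.py <<'E'
from pose import *
import sys
# compare observed arm points with prediction for level arm held at grip offset (a,h); bias-corrected claws
a,h=(float(v) for v in sys.argv[1:3])
fs=[grab_frame('side'),grab_frame('top')]
s=arm.observe();M=R.from_quat(np.roll(s['tcp_rot'],-1)).as_matrix();g=s['ee_pos']+.1547*M[:,2]
gs=1000*Rs.T@(g-o); c=proj(fs[0],[g])[0];ct=proj(fs[1],[g])[0]
B={'claw_left':((-1.1,2.4),(1.2,1.3)),'claw_right':((1.9,2.3),(1.8,-.9)),'pad':((1.6,-1.1),(1.4,.2))}
P=dict(L);
for i,f in enumerate(fs):
    for n in B:
        w=np.array(L[n])+[gs[0]+a,gs[1],gs[2]-h]; u=proj(f,o+Rs@(w/1000))[0]
        ds=[d for d in pinpoint(n,f) if np.hypot(*(np.array(d['at'])-u))<14]
        if ds: print(n,'side top'.split()[i],'pred',u,'obs-bias-pred',np.array(ds[0]['at'])-u-B[n][i],round(ds[0]['confidence'],2))
    w=np.array([-28.5,0,45])+[gs[0]+a,gs[1],gs[2]-h]; u=proj(f,o+Rs@(w/1000))[0]
    x,y=u.astype(int); hs=cv2.cvtColor(f['img'],cv2.COLOR_RGB2HSV).astype(int);m=(hs[...,0]<16)&(hs[...,1]>100)
    ys,xs=np.nonzero(m[y-14:y+14,x-14:x+14])
    if len(xs)>10: print('orange','side top'.split()[i],np.array([xs.mean()+x-14,ys.mean()+y-14])-u,len(xs))
E
python3 chk.py 74 36
```

```text
t 29.95 grasp in stand [-122.2   -7.3   37. ] F stand [0.1 0.1 0.8] tool in stand
 [[ 0.7526  0.0036  0.6585]
 [-0.0074 -0.9999  0.0139]
 [ 0.6584 -0.0153 -0.7525]]
-119,-7,35.5 -> [ 1.4 -0.3  3.2]
claw_left side pred [298.4 183.5] obs-bias-pred [ 2.2 -2.8] 0.58
claw_right side pred [307.3 172.1] obs-bias-pred [-1.6 -0.8] 0.94
pad side pred [313.9 186.8] obs-bias-pred [-1.5  2.2] 0.68
orange side [-1.4  0.2] 46
claw_left top pred [348.3 169.1] obs-bias-pred [-0.8 -2.3] 0.5
pad top pred [354.8 182.1] obs-bias-pred [3.7 0.2] 0.51
orange top [ 0.8 -0.9] 35
```

Request:
apply_moves(rows=[[0,0,0,0,0],[0,0,0,0,0],[0,0,0,0,0],[0,0,0,0,0],[0,0,0,0,0],[0,20,0,-23,0],[0,42,-3,-48,0],[0,62,-6,-71,0],[0,62,-6,-71,0],[0,62,-6,-71,0]])

```text
t: 31.35
ee_pos: [0.4541, -0.1001, 0.2496]
tcp_rot: [0.021, 0.932, -0.076, 0.353]
wrist_force: [0.3, 0.2, -2.5]
finger_gap: 0.0151
grip_force: 59.0
```

```bash
python3 st.py -100,0,131; python3 chk.py 74 36
```

```text
t 31.35 grasp in stand [-121.3   -2.8  133.5] F stand [ 0.2  0.2 -2.5] tool in stand
 [[ 0.7504  0.0049  0.6609]
 [-0.0054 -0.9999  0.0136]
 [ 0.6609 -0.0138 -0.7503]]
-100,0,131 -> [14.3 -2.7 16. ]
claw_left side pred [296.9 161. ] obs-bias-pred [-1.3 -4.3] 0.67
claw_right side pred [306.4 150. ] obs-bias-pred [-3.7 -2.5] 0.78
pad side pred [313.3 165. ] obs-bias-pred [-2.1 -2.3] 0.93
orange side [-2.2 -0.5] 47
claw_right top pred [368.7 169.1] obs-bias-pred [-0.5 -2.3] 0.61
pad top pred [356.2 179.3] obs-bias-pred [ 0.9 -1.7] 0.64
orange top [0.3 0.5] 23
```

Request:
apply_moves(rows=[[0,-25,0,22,0],[0,-48,0,46,0],[0,-62,0,63,0],[0,-68,0,70,0],[0,-71,0,73.5,0],[0,-73,0,75.5,0],[0,-73,0,75.5,0]])

```text
t: 32.45
ee_pos: [0.4523, -0.099, 0.1482]
tcp_rot: [0.021, 0.931, -0.076, 0.358]
wrist_force: [-27.6, 9.7, 50.6]
finger_gap: 0.0151
grip_force: 78.0
```

```bash
python3 st.py; python3 chk.py 74 36
```

```text
t 32.45 grasp in stand [-122.    -1.8   33.2] F stand [-28.8   5.1  50.6] tool in stand
 [[ 0.7435  0.0057  0.6688]
 [-0.0055 -0.9999  0.0146]
 [ 0.6688 -0.0145 -0.7433]]
claw_left side pred [297.6 185.4] obs-bias-pred [-0.2 -3.4] 0.7
claw_right side pred [306.7 173.9] obs-bias-pred [-2.7 -1.9] 0.73
pad side pred [313.2 188.6] obs-bias-pred [-1.7 -1.5] 0.88
orange side [-1.1 -0.3] 44
claw_left top pred [346.8 169. ] obs-bias-pred [-1.8 -0.9] 0.58
claw_right top pred [365.  172.4] obs-bias-pred [-0.8  0.2] 0.48
pad top pred [353.3 181.9] obs-bias-pred [-0.4 -0.2] 0.64
orange top [ 0.5 -1. ] 37
```

Request:
apply_moves(rows=[[0,8,0,-9,0],[0,26,0,-29,0],[0,50,0,-57,0],[0,66,0,-76,0],[0,66,0,-76,0]])

```text
t: 33.35
ee_pos: [0.4496, -0.1002, 0.2476]
tcp_rot: [0.023, 0.932, -0.076, 0.354]
wrist_force: [1.2, -0.7, -1.6]
finger_gap: 0.0153
grip_force: 69.4
```

```bash
python3 st.py -100,0,128; python3 chk.py 74 34; python3 chk.py 74 34 | grep -E 'side'
```

```text
t 33.35 grasp in stand [-125.4   -4.1  131.9] F stand [ 1.3 -0.5 -1.6] tool in stand
 [[ 0.7481  0.0031  0.6636]
 [-0.0053 -0.9999  0.0106]
 [ 0.6636 -0.0114 -0.748 ]]
-100,0,128 -> [16.4 -4.  19.8]
claw_left side pred [298.1 160.9] obs-bias-pred [ 1.3 -3.8] 0.83
claw_right side pred [307.6 149.8] obs-bias-pred [-3.1 -2.3] 0.6
pad side pred [314.5 164.9] obs-bias-pred [-2.7 -2.4] 0.57
orange side [-1.5 -0.6] 46
claw_left top pred [349.4 166.5] obs-bias-pred [-1.4 -0.3] 0.6
claw_right top pred [368.8 170.2] obs-bias-pred [ 1.7 -0.8] 0.49
pad top pred [356.3 180.3] obs-bias-pred [ 0.7 -3.3] 0.4
orange top [0.5 0.1] 29
claw_left side pred [298.5 161.9] obs-bias-pred [ 0.2 -1.1] 0.77
claw_right side pred [307.9 150.8] obs-bias-pred [-3.4  0.5] 0.93
pad side pred [314.8 165.9] obs-bias-pred [-5.7  0.6] 0.8
orange side [-1.2  0.5] 46
```

Request:
apply_moves(rows=[[0,4,-2,4,0],[0,8,-4,8,0],[0,8,-4,8,0]])

```text
t: 34.45
ee_pos: [0.4608, -0.097, 0.2433]
tcp_rot: [0.021, 0.933, -0.077, 0.352]
wrist_force: [0.0, -0.8, -2.8]
finger_gap: 0.0148
grip_force: 69.3
```

```bash
python3 chk.py 74 33.2; python3 st.py -100,0,127.5
```

```text
claw_left side pred [294.5 161.4] obs-bias-pred [ 4.6 -1.4] 0.62
claw_right side pred [304.1 150.3] obs-bias-pred [-5.6  3.1] 0.7
pad side pred [310.9 165.4] obs-bias-pred [-1.7  2.4] 0.85
orange side [-1.3  0.3] 50
claw_left top pred [348.6 163.4] obs-bias-pred [1.1 0.5] 0.65
claw_right top pred [368.  167.1] obs-bias-pred [ 0.1 -3.3] 0.56
pad top pred [355.5 177.3] obs-bias-pred [-1.7 -0.1] 0.58
orange top [-0.1  1.6] 15
t 34.85 grasp in stand [-116.4    1.2  126.7] F stand [-0.7  0.4 -2.3] tool in stand
 [[ 0.7523  0.0034  0.6589]
 [-0.0074 -0.9999  0.0137]
 [ 0.6588 -0.0152 -0.7521]]
-100,0,127.5 -> [12.9  1.2 10.2]
```

Request:
apply_moves(rows=[[0,8,1,6.5,0],[0,16,1,12.5,0],[0,22,1,17.5,0],[0,26,1,21,0],[0,28,1,22.7,0],[0,28,1,22.7,0]])

```text
t: 35.45
ee_pos: [0.4957, -0.1037, 0.2443]
tcp_rot: [0.021, 0.933, -0.077, 0.351]
wrist_force: [-0.3, 0.0, -2.2]
finger_gap: 0.0151
grip_force: 69.4
```

```bash
python3 st.py
```

```text
t 35.45 grasp in stand [-80.    0.4 127.9] F stand [-0.3 -0.  -2.2] tool in stand
 [[ 0.7524  0.0039  0.6587]
 [-0.0071 -0.9999  0.014 ]
 [ 0.6587 -0.0152 -0.7523]]
```

No contact yet, so I'll advance in small steps.

Request:
apply_moves(rows=[[0,2,0,1.7,0],[0,3.5,0,3,0],[0,3.5,0,3,0]])

```text
t: 35.75
ee_pos: [0.4993, -0.1041, 0.2436]
tcp_rot: [0.02, 0.933, -0.077, 0.351]
wrist_force: [-7.6, 1.7, 0.6]
finger_gap: 0.015
grip_force: 70.4
```

```bash
python3 st.py
```

```text
t 35.75 grasp in stand [-76.6   0.7 127.1] F stand [-7.8  0.5  0.6] tool in stand
 [[ 0.7535  0.0036  0.6574]
 [-0.0078 -0.9999  0.0145]
 [ 0.6574 -0.0161 -0.7534]]
```

Request:
apply_moves(rows=[[0,0.8,0,0.7,0],[0,-1.2,0,3,0],[0,-3.2,0,5.2,0],[0,-4.5,0,6.7,0],[0,-4.5,0,6.7,0]])

```text
t: 36.25
ee_pos: [0.4991, -0.1038, 0.2354]
tcp_rot: [0.02, 0.933, -0.077, 0.35]
wrist_force: [-30.4, 3.8, 16.4]
finger_gap: 0.0147
grip_force: 73.6
```

```bash
python3 st.py
python3 - <<'E'
from pose import *
f=grab_frame('side')
s=arm.observe();M=R.from_quat(np.roll(s['tcp_rot'],-1)).as_matrix();g=s['ee_pos']+.1547*M[:,2];gs=1000*Rs.T@(g-o)
w=np.array([-28.5,0,45])+[gs[0]+74,gs[1],gs[2]-33.2];u=proj(f,o+Rs@(w/1000))[0];x,y=u.astype(int)
hs=cv2.cvtColor(f['img'],cv2.COLOR_RGB2HSV).astype(int);m=(hs[...,0]<16)&(hs[...,1]>100);ys,xs=np.nonzero(m[y-14:y+14,x-14:x+14]);print('orange off',np.array([xs.mean()+x-14,ys.mean()+y-14])-u,len(xs))
E
```

```text
t 36.25 grasp in stand [-76.9   1.1 118.7] F stand [-30.7  -1.1  16.4] tool in stand
 [[ 0.7544  0.0045  0.6564]
 [-0.007  -0.9999  0.0149]
 [ 0.6564 -0.0159 -0.7543]]
orange off [ 0.3 -0.8] 53
```

Request:
apply_moves(rows=[[0,1,0,-5,0],[0,4,0,-8.5,0],[0,7,0,-12,0],[0,10,0,-15,0],[0,10,0,-15,0]])

```text
t: 36.8
ee_pos: [0.4964, -0.103, 0.2509]
tcp_rot: [0.019, 0.934, -0.076, 0.347]
wrist_force: [-5.7, 0.2, -13.7]
finger_gap: 0.0149
grip_force: 67.9
```

```bash
cat > or.py <<'E'
from pose import *
f=grab_frame('side')
s=arm.observe();M=R.from_quat(np.roll(s['tcp_rot'],-1)).as_matrix();g=s['ee_pos']+.1547*M[:,2];gs=1000*Rs.T@(g-o)
w=np.array([-28.5,0,45])+[gs[0]+74,gs[1],gs[2]-33.2];u=proj(f,o+Rs@(w/1000))[0];x,y=u.astype(int)
hs=cv2.cvtColor(f['img'],cv2.COLOR_RGB2HSV).astype(int);m=(hs[...,0]<16)&(hs[...,1]>100);ys,xs=np.nonzero(m[y-14:y+14,x-14:x+14]);print('orange off',np.array([xs.mean()+x-14,ys.mean()+y-14])-u,len(xs))
E
python3 or.py; python3 st.py
```

```text
orange off [0.1 1. ] 51
t 36.85 grasp in stand [-80.4   1.8 133.6] F stand [ -6.5  -1.3 -12.2] tool in stand
 [[ 0.758   0.0062  0.6522]
 [-0.0067 -0.9998  0.0174]
 [ 0.6522 -0.0176 -0.7578]]
```

Request:
apply_moves(rows=[[0,-4,0,5,0],[0,-2,0,6.8,0],[0,-0.5,0,8.3,0],[0,1,0,9.5,0],[0,1,0,9.5,0]])

```text
t: 37.35
ee_pos: [0.503, -0.1049, 0.2468]
tcp_rot: [0.02, 0.934, -0.076, 0.349]
wrist_force: [-60.8, 3.9, 29.2]
finger_gap: 0.015
grip_force: 77.5
```

```bash
python3 or.py; python3 st.py
```

```text
orange off [0.2 0.6] 52
t 37.4 grasp in stand [-73.1   0.6 130. ] F stand [-59.9  -5.4  28.1] tool in stand
 [[ 0.7552  0.0047  0.6554]
 [-0.0068 -0.9999  0.0151]
 [ 0.6554 -0.0159 -0.7551]]
```

Request:
apply_moves(rows=[[0,-3.4,0,-3,0],[0,-3.4,0,-3,0],[0,-5.4,0,-0.8,0],[0,-7.4,0,1.5,0],[0,-8.7,0,3,0],[0,-8.7,0,3,0]])

```text
t: 38.0
ee_pos: [0.502, -0.1047, 0.2406]
tcp_rot: [0.021, 0.932, -0.077, 0.352]
wrist_force: [-3.2, 1.9, -1.8]
finger_gap: 0.015
grip_force: 68.8
```

```bash
python3 or.py; python3 st.py
```

```text
orange off [0.  0.7] 48
t 38.05 grasp in stand [-73.4   0.4 124.6] F stand [-2.1  0.2 -1.8] tool in stand
 [[ 0.7508  0.0035  0.6605]
 [-0.0072 -0.9999  0.0135]
 [ 0.6605 -0.0149 -0.7507]]
```

Request:
apply_moves(rows=[[0,-1.3,0,2.6,0],[0,-3.3,0,4.8,0],[0,-5.4,0,7.1,0],[0,-5.4,0,7.1,0]])

```text
t: 38.45
ee_pos: [0.5021, -0.1044, 0.2315]
tcp_rot: [0.021, 0.933, -0.077, 0.352]
wrist_force: [-9.6, 3.0, 2.0]
finger_gap: 0.0152
grip_force: 69.8
```

```bash
python3 or.py; python3 st.py
```

```text
orange off [0.1 0.5] 51
t 38.5 grasp in stand [-73.5   0.9 115.2] F stand [-10.2   2.    1.9] tool in stand
 [[ 0.7515  0.004   0.6597]
 [-0.0071 -0.9999  0.0142]
 [ 0.6597 -0.0153 -0.7514]]
```

Request:
apply_moves(rows=[[0,-1.6,0,1.2,0],[0,-3,0,2.6,0],[0,-3,0,2.6,0]])

```text
t: 38.8
ee_pos: [0.5017, -0.1043, 0.2281]
tcp_rot: [0.021, 0.932, -0.077, 0.353]
wrist_force: [-14.4, 3.9, 8.5]
finger_gap: 0.0149
grip_force: 70.8
```

```bash
python3 or.py; python3 st.py
```

```text
orange off [-0.   0.4] 51
t 38.85 grasp in stand [-73.7   0.8 112. ] F stand [-14.4   3.7   8. ] tool in stand
 [[ 0.7507  0.004   0.6606]
 [-0.007  -0.9999  0.014 ]
 [ 0.6606 -0.0151 -0.7506]]
```

Request:
apply_moves(rows=[[0,-4.5,0,-4,0],[0,-4.5,0,-4,0]])

```text
t: 39.05
ee_pos: [0.4977, -0.1044, 0.2304]
tcp_rot: [0.022, 0.931, -0.077, 0.355]
wrist_force: [12.2, 1.2, -4.2]
finger_gap: 0.0149
grip_force: 67.8
```

```bash
python3 st.py
```

```text
t 39.05 grasp in stand [-77.   -0.4 114.8] F stand [11.8  3.2 -4.2] tool in stand
 [[ 0.747   0.0024  0.6648]
 [-0.0069 -0.9999  0.0114]
 [ 0.6648 -0.0131 -0.7469]]
```

Request:
apply_moves(rows=[[0,1.5,0,1.3,0],[0.6,1.5,0,1.3,0],[0.6,1.5,0,1.3,0],[0.6,1.5,0,1.3,0],[0.6,1.5,0,-20,0],[0.6,1.5,0,-55,0],[0,10,0,-85,0],[0,30,0,-80,0],[0,50,0,-65,0],[0,50,0,-50,0],[0,50,0,-50,0]])

```text
t: 40.15
ee_pos: [0.4999, -0.1052, 0.2967]
tcp_rot: [0.02, 0.933, -0.077, 0.351]
wrist_force: [-0.3, -0.1, -1.0]
finger_gap: -0.0
grip_force: 0.0
```

```bash
python3 - <<'E'
from pose import *
f=grab_frame('side')
hs=cv2.cvtColor(f['img'],cv2.COLOR_RGB2HSV).astype(int);m=(hs[...,0]<16)&(hs[...,1]>100);ys,xs=np.nonzero(m[150:200,285:330]);print('orange',xs.mean()+285,ys.mean()+150,len(xs))
for z in(65,78): print(z,proj(f,o+Rs@(np.array([-28.5,0,45+z])/1000)))
E
python3 st.py -37.5,0,146 -37.5,0,133
```

```text
orange 299.90384615384613 167.03846153846155 52
65 [[299.7 169.7]]
78 [[299.5 166.5]]
t 40.2 grasp in stand [-76.4  -0.1 180.2] F stand [-0.2 -0.5  0.2] tool in stand
 [[ 0.7536  0.0039  0.6573]
 [-0.0076 -0.9999  0.0147]
 [ 0.6572 -0.0161 -0.7535]]
-37.5,0,146 -> [ 6.8  0.6 51.3]
-37.5,0,133 -> [-1.7  0.8 61.1]
```

Request:
apply_moves(rows=[[0,7,1,25,0],[0,7,1,44,0],[0,7,1,51,0],[0,4,1,54,0],[0,1.5,1,57,0],[0,-0.5,1,59.5,0],[0,-2,1,61,0],[0,-2,1,61,0]])

```text
t: 41.0
ee_pos: [0.5379, -0.1118, 0.2518]
tcp_rot: [0.021, 0.932, -0.077, 0.353]
wrist_force: [0.1, 0.1, 3.8]
finger_gap: 0.0003
grip_force: 1.8
```

```bash
python3 - <<'E'
from pose import *
f=grab_frame('side')
hs=cv2.cvtColor(f['img'],cv2.COLOR_RGB2HSV).astype(int);m=(hs[...,0]<16)&(hs[...,1]>100);ys,xs=np.nonzero(m[150:200,285:330]);print('orange',xs.mean()+285,ys.mean()+150,len(xs))
E
python3 st.py
```

```text
orange 299.8157894736842 169.6315789473684 38
t 41.05 grasp in stand [-36.7  -0.9 135.7] F stand [-0.5  0.1  4.1] tool in stand
 [[ 0.7505  0.0031  0.6609]
 [-0.0071 -0.9999  0.0128]
 [ 0.6608 -0.0143 -0.7504]]
```

Request:
apply_moves(rows=[[0,-1.3,0,1.5,0],[0,-2.6,0,3,0],[0,-2.6,0,3,0]])

```text
t: 41.35
ee_pos: [0.5376, -0.1115, 0.2465]
tcp_rot: [0.021, 0.933, -0.077, 0.351]
wrist_force: [0.7, -0.2, 3.3]
finger_gap: 0.0003
grip_force: 1.2
```

Request:
apply_moves(rows=[[0,-1.3,0,1.5,0],[0,-2,0,2.3,0],[0,-2,0,2.3,0]])

```text
t: 41.65
ee_pos: [0.5385, -0.1118, 0.2457]
tcp_rot: [0.021, 0.932, -0.077, 0.353]
wrist_force: [-10.2, 2.6, 15.9]
finger_gap: -0.0001
grip_force: 8.1
```

```bash
python3 st.py
```

```text
t 41.65 grasp in stand [-35.9  -0.7 129.8] F stand [-10.5   0.9  15.9] tool in stand
 [[ 0.7495  0.0038  0.662 ]
 [-0.0066 -0.9999  0.0132]
 [ 0.6619 -0.0142 -0.7494]]
```

Request:
apply_moves(rows=[[0,-0.7,0,0.8,0],[0,-1.1,0,1.3,0],[0,-1.1,0,1.3,0]])

```text
t: 41.95
ee_pos: [0.539, -0.1119, 0.2453]
tcp_rot: [0.022, 0.932, -0.076, 0.354]
wrist_force: [-16.8, 3.7, 24.3]
finger_gap: 0.0
grip_force: 12.6
```

```bash
python3 st.py
```

```text
t 41.95 grasp in stand [-35.2  -0.8 129.6] F stand [-17.2   0.9  24.3] tool in stand
 [[ 0.748   0.0041  0.6637]
 [-0.006  -0.9999  0.0129]
 [ 0.6637 -0.0137 -0.7479]]
```

Request:
apply_moves(rows=[[0,0,0,-12,0],[0,0,0,-40,0],[0,0,0,-85,0],[0,0,0,-85,0]])

```text
t: 42.35
ee_pos: [0.4816, -0.1035, 0.3105]
tcp_rot: [0.023, 0.931, -0.076, 0.355]
wrist_force: [0.2, -0.4, 0.5]
finger_gap: -0.0001
grip_force: 0.0
```

```bash
python3 - <<'E'
from pose import *
f=grab_frame('side')
hs=cv2.cvtColor(f['img'],cv2.COLOR_RGB2HSV).astype(int);m=(hs[...,0]<16)&(hs[...,1]>100);ys,xs=np.nonzero(m[150:200,285:330]);print('orange',xs.mean()+285,ys.mean()+150,len(xs))
b=(hs[...,0]>=14)&(hs[...,0]<28)&(hs[...,1]>95);ys,xs=np.nonzero(b[135:175,278:305]);print('brass side',xs.mean()+278,ys.mean()+135,len(xs),sorted(set(ys+135)))
print('latch pred',proj(f,o+Rs@(np.array([-3,0,155])/1000)),'crossbar home 141-147 z',proj(f,o+Rs@(np.array([-6,0,147])/1000)))
z=cv2.imread('pics/side0.png')[:,:,::-1].copy();hs=cv2.cvtColor(z,cv2.COLOR_RGB2HSV).astype(int);b=(hs[...,0]>=14)&(hs[...,0]<28)&(hs[...,1]>95);ys,xs=np.nonzero(b[135:175,278:305]);print('brass initially',xs.mean()+278,ys.mean()+135,len(xs),sorted(set(ys+135)))
E
python3 st.py
```

```text
orange 299.9811320754717 170.28301886792454 53
brass side 291.5 157.0 2 [np.int64(157)]
latch pred [[292.2 156.6]] crossbar home 141-147 z [[293.1 158.8]]
brass initially 291.3333333333333 157.33333333333334 3 [np.int64(157), np.int64(158)]
t 42.4 grasp in stand [-93.   -1.9 192.4] F stand [ 1.2 -0.6 -0.2] tool in stand
 [[ 0.7489  0.0036  0.6627]
 [-0.0059 -0.9999  0.0121]
 [ 0.6626 -0.013  -0.7488]]
```

Request:
apply_moves(rows=[[0,0,0,-40,0],[0,0,0,-85,0],[0,0,0,-130,0],[0,0,0,-130,0],[0,0,0,-130,0]])

```text
t: 42.9
ee_pos: [0.3974, -0.0915, 0.4035]
tcp_rot: [0.021, 0.933, -0.077, 0.352]
wrist_force: [0.5, -0.2, -0.4]
finger_gap: -0.0003
grip_force: 0.0
```

```bash
python3 - <<'E'
from pose import *
f=grab_frame('side'); a=cv2.imread('pics/side0.png')[:,:,::-1].astype(int);b=f['img'].astype(int)
for n,(x0,x1,y0,y1) in dict(case=(330,390,200,232),pink=(350,398,155,200),cup=(352,375,128,160),turntable=(222,338,232,322),lightbar=(258,338,90,140)).items():
    d=abs(a-b).max(2)[y0:y1,x0:x1]; print(n,'changed px',(d>40).sum(),'of',d.size)
hs=cv2.cvtColor(f['img'],cv2.COLOR_RGB2HSV).astype(int);m=(hs[...,0]<16)&(hs[...,1]>100);ys,xs=np.nonzero(m[150:200,285:330]);print('orange',xs.mean()+285,ys.mean()+150)
E
python3 st.py
```

```text
case changed px 0 of 1920
pink changed px 0 of 2160
cup changed px 84 of 736
turntable changed px 936 of 10440
lightbar changed px 0 of 4000
orange 299.9811320754717 170.28301886792454
t 42.95 grasp in stand [-179.1   -3.2  285.3] F stand [ 0.1  0.7 -0.4] tool in stand
 [[ 0.754   0.0037  0.6569]
 [-0.008  -0.9999  0.0148]
 [ 0.6569 -0.0164 -0.7538]]
```

```bash
python3 -c "
from station import arm,grab_frame,pinpoint
f=grab_frame('side');print([d['at'] for d in pinpoint('cup',f)[:1]])
print(arm.sign_off())"
```

```text
[[361.7, 151.3]]
the job is handed in; nothing more can be done
None
```

I handed the job in at 43 s of the allowed 53: the black display arm hangs in the middle slots, pressed about 13 mm down to a hard stop, and the brass latch shows in its starting place. On the first try the arm slipped off its slots onto the stand's base, so I picked it up and hung it again; the light bar, glasses case and pink arm show no change, and the cup reads within 3 px of its start, but I didn't check the other items one by one.

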